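# Change over the basket dryer and key in its programme

## Robot

A 6-joint arm with a two-finger parallel gripper is mounted at the origin on a cart in front of the work surface, level with it; the furniture and walls round the work are solid. World frame = base frame: x ahead of the robot, y to its left, z up, the work surface at z = 0. Lengths are in mm, angles in rad, forces in N, time in s.
With the tool pointing down it reaches from about 400 to 925 mm from the base axis. Payload 12.5 kg.
Tool frame: the origin (TCP) lies between the finger pads; the fingertips stand 11 mm ahead of it and the grasp point (between the pads) lies 8 mm behind it; y points along the fingers, x is the direction in which the jaws open and shut, and the axes are right-handed (so a half turn about y gives the same grasp; the last joint's range is limited). The gripper opens to 95 mm and grips with 3 to 60 N. Pads are 20 mm wide; open, the fingers measure 119 mm over their backs; the gripper's body (75 mm by 180 mm) begins 59 mm behind the grasp point.
Start: joints at [-1.246, 0.491, 1.559, -0, 1.092, -0.106], TCP at [261.022, -567.902, 225.661] pointing down, gripper open.
Joint ranges: [-3.1, 3.1], [-0.84, 2.19], [0.05, 2.79], [-1.13, 4.28], [0.06, 2.93], [-2.69, 2.69]. Speed limits (rad/s): [2.22, 2.22, 2.79, 3.14, 3.14, 3.14].

## Interface

Orientations are given as [roll, pitch, yaw] about the fixed x, y, z axes, in that order (R = Rz(yaw) Ry(pitch) Rx(roll)).
In Python, from cell import env gives the robot as it stands.
- The arm moves only by the tool jog_arm, never from a script. Its argument "series" is a list of rows, each an object of numbers: "dx", "dy", "dz": the shift along the world's x, y, z in m; "rx", "ry", "rz": the turn, a rotation vector about the world's x, y, z in degrees; "gripper": the opening, from 0 (shut) to 1 (fully open). A call has 1 to 12 rows; each row shifts and turns the commanded pose from where the row before left it; what a row does not reach is not made up. A row lasts 1/10 s, in which the tool goes at most 50 mm and 8.59 degrees, less where a joint would pass 70% of its speed; a pose out of reach is approached as far as the arm can. A call is refused whole if a number of a shift passes 0.05 or a number of a turn 8.59, either way. A call with a gripper value outside its range is refused whole. The fingers move at their own pace and stop on an object; the grip force is fixed at half the most. Time passes only in rows, so rows that do not move let the fingers close. It gives the time, the measured TCP pose, the force and the opening at its end, in the units of the state.
- env.state(): the state, without advancing time (a new reading comes with each control period).
- env.read_camera(name): name is "side" or "top" or "wrist"; returns the picture (384x512x3 uint8, red, green, blue); there is no depth.
- env.camera_info(name): a dict with "camera_matrix" (3x3 intrinsics, pixels), "R" (3x3) and "t" (3): a world point X has camera coordinates R X + t; the wrist camera has in their place "mount" (4x4, takes a point from camera to tool coordinates, whose origin is the TCP and whose axes are the tool frame's). Camera axes: x right, y down, z forward; pixel columns grow to the right and rows downward; lengths in mm; the calibration is good to about 2 mm. A picture is of the moment at which its call begins: read the wrist's pose just before it. camera_info takes no time and is no camera call.
- env.job_done(): hands the job in, once; it reports no verdict.
The state is a dict: "t": time; "joints": joint angles; "qvel": joint speeds; "tau": joint torques, N m; "eef_pos": TCP position; "tcp_rot": TCP orientation; "ft_force": force on the tool from outside, world axes, zero at the start; "moment": the same for the moment, N m; "opening": opening from 0.0 (shut) to 1.0 (fully open).
Only numpy, scipy, OpenCV 4.12 (cv2) and the standard library are available. Lean on these libraries where they do the work, as an engineer would, in place of code of your own. Each camera call takes 0.05 s, during which the arm holds its last target.

## Task

Change over the basket dryer: first stop it with the triangular key on the control box, then take the dry baskets off its pegs and stand them on the grey mat, and hang the wet baskets that stand on the bench in a row, each by its bail on a peg of its own. When all wet baskets hang and all dry ones are on the mat, key in the next programme, one key at a time, each fully down and let up again: round, square, square again, round, then the long bar to start. Do not press the bar while wet baskets are still on the bench, and leave the other things alone.

Things in the scene. Friction and masses are not known exactly. Their poses are not given: they have to be found in the camera images.
- stand: Fixed dryer: white base, local x -110 to +40 mm, y +-170, 34 mm high; posts at y +-160 carry a 14 mm cross bar along y at x 0, axis at z 160. Four level pegs, 8 mm thick, axes at y +111, +37, -37, -111, z 160 mm, run from the bar along local -x (towards the robot): straight to x -70, then an upturned tip to x -82, its top at z 174. Origin on the bench under the bar's middle.
- wet_0: Loose wire basket, 0.12 to 0.21 kg; None if absent. Origin: centre of underside. Tray 50 (x) x 56 (y) x 45 mm. Closed 5 mm wire bail in the local y-z plane: legs y +-26.5 to z 84, then sloping to a peak at z 107 mm; a peg goes through along x, either way round. White grip tab on the peak: 10 (x) x 34 (y) mm, z 108 to 148. It is wet: stands on the bench; to be hung (origin then at z 61 mm).
- wet_1: Loose wire basket, 0.12 to 0.21 kg; None if absent. Origin: centre of underside. Tray 50 (x) x 56 (y) x 45 mm. Closed 5 mm wire bail in the local y-z plane: legs y +-26.5 to z 84, then sloping to a peak at z 107 mm; a peg goes through along x, either way round. White grip tab on the peak: 10 (x) x 34 (y) mm, z 108 to 148. It is wet: stands on the bench; to be hung (origin then at z 61 mm).
- wet_2: Loose wire basket, 0.12 to 0.21 kg; None if absent. Origin: centre of underside. Tray 50 (x) x 56 (y) x 45 mm. Closed 5 mm wire bail in the local y-z plane: legs y +-26.5 to z 84, then sloping to a peak at z 107 mm; a peg goes through along x, either way round. White grip tab on the peak: 10 (x) x 34 (y) mm, z 108 to 148. It is wet: stands on the bench; to be hung (origin then at z 61 mm).
- dry_0: Loose wire basket, 0.12 to 0.21 kg; None if absent. Origin: centre of underside. Tray 50 (x) x 56 (y) x 45 mm. Closed 5 mm wire bail in the local y-z plane: legs y +-26.5 to z 84, then sloping to a peak at z 107 mm; a peg goes through along x, either way round. White grip tab on the peak: 10 (x) x 34 (y) mm, z 108 to 148. It is dry: hangs on the peg at y +111 (origin x -40, z 61 mm).
- dry_1: Loose wire basket, 0.12 to 0.21 kg; None if absent. Origin: centre of underside. Tray 50 (x) x 56 (y) x 45 mm. Closed 5 mm wire bail in the local y-z plane: legs y +-26.5 to z 84, then sloping to a peak at z 107 mm; a peg goes through along x, either way round. White grip tab on the peak: 10 (x) x 34 (y) mm, z 108 to 148. It is dry: hangs on the peg at y +37 (origin x -40, z 61 mm).
- dry_2: Loose wire basket, 0.12 to 0.21 kg; None if absent. Origin: centre of underside. Tray 50 (x) x 56 (y) x 45 mm. Closed 5 mm wire bail in the local y-z plane: legs y +-26.5 to z 84, then sloping to a peak at z 107 mm; a peg goes through along x, either way round. White grip tab on the peak: 10 (x) x 34 (y) mm, z 108 to 148. It is dry: hangs on the peg at y -37 (origin x -40, z 61 mm).
- dry_3: Loose wire basket, 0.12 to 0.21 kg; None if absent. Origin: centre of underside. Tray 50 (x) x 56 (y) x 45 mm. Closed 5 mm wire bail in the local y-z plane: legs y +-26.5 to z 84, then sloping to a peak at z 107 mm; a peg goes through along x, either way round. White grip tab on the peak: 10 (x) x 34 (y) mm, z 108 to 148. It is dry: hangs on the peg at y -111 (origin x -40, z 61 mm).
- mat: Fixed grey mat, 160 (x) x 190 (y) x 3 mm, to the right in front; origin at the centre of its underside.
- control_box: Fixed white control box of the dryer, 160 x 160 mm, panel face 76.5 mm above the bench; origin under its centre. Four black keys stand on its face in a 2 x 2 grid at local x, y = +-33 mm; which key is at which place differs from run to run.
- key_round (a joint): Travel of the round key (32 mm across): 0 m up, 0.005 m fully down, against a spring (about 2 N to start moving, 5 N at the bottom); it comes up by itself. It counts as pressed beyond 0.0038 m and as up below 0.0012 m.
- key_square (a joint): Travel of the square key (28 x 28 mm): 0 m up, 0.005 m fully down, against a spring (about 2 N to start moving, 5 N at the bottom); it comes up by itself. It counts as pressed beyond 0.0038 m and as up below 0.0012 m.
- key_bar (a joint): Travel of the long bar key (18 mm in x by 46 mm in y of the box), the start key: 0 m up, 0.005 m fully down, against a spring (about 2 N to start moving, 5 N at the bottom); it comes up by itself. It counts as pressed beyond 0.0038 m and as up below 0.0012 m.
- key_triangle (a joint): Travel of the triangular key (sides about 38 mm, rounded), the stop key: 0 m up, 0.005 m fully down, against a spring (about 2 N to start moving, 5 N at the bottom); it comes up by itself. It counts as pressed beyond 0.0038 m and as up below 0.0012 m.
- key_round_top (a point): Centre of that key's upper face: 12 mm above the panel face and 88.5 mm above the bench when up; it moves straight down.
- key_square_top (a point): Centre of that key's upper face: 12 mm above the panel face and 88.5 mm above the bench when up; it moves straight down.
- key_bar_top (a point): Centre of that key's upper face: 12 mm above the panel face and 88.5 mm above the bench when up; it moves straight down.
- key_triangle_top (a point): Centre of that key's upper face: 12 mm above the panel face and 88.5 mm above the bench when up; it moves straight down.
- petri_dish: Bystander: round dish, 60 mm across, 14 mm high, loose.
- tape: Bystander: black roll of tape, 58 mm across, 19 mm high, loose.
- lab_timer: Bystander: small bench timer, 72 x 62 x 19 mm, loose.
- beaker: Bystander: clear beaker, 53 mm across, 70 mm high, loose.
- pen: Bystander: pen 145 mm long (local y), 10 mm high, loose.
There are look-alikes about, which are no part of the job. What is shaped like the wet_0 but black is not meant.

How it is judged (in metres and radians):
On the way, in this order (a step that is already met when the one before it is completed fails the run):
1. the triangular key alone is pressed down (value of joint key_triangle above 0.0038 m and value of joint each of key_round, key_square, key_bar below 0.0012 m), for 0.05 s.
2. all wet baskets hang on pegs and all dry ones stand on the mat, released (x of wet_0 in the frame of stand between -0.075 and -0.01 m and z of wet_0 in the frame of stand between 0.053 and 0.07 m and (y of wet_0 in the frame of stand between 0.091 and 0.131 m or y of wet_0 in the frame of stand between 0.017 and 0.057 m or y of wet_0 in the frame of stand between -0.057 and -0.017 m or y of wet_0 in the frame of stand between -0.131 and -0.091 m) and angle between each of wet_0, wet_1, wet_2, dry_0, dry_1, dry_2, dry_3's own z axis and vertical below 0.15 rad and linear speed of each of wet_0, wet_1, wet_2, dry_0, dry_1, dry_2, dry_3 below 0.05 m/s and contact force between each of wet_0, wet_1, wet_2, dry_0, dry_1, dry_2, dry_3 and the fingers below 0.1 N and x of wet_1 in the frame of stand between -0.075 and -0.01 m and z of wet_1 in the frame of stand between 0.053 and 0.07 m and (y of wet_1 in the frame of stand between 0.091 and 0.131 m or y of wet_1 in the frame of stand between 0.017 and 0.057 m or y of wet_1 in the frame of stand between -0.057 and -0.017 m or y of wet_1 in the frame of stand between -0.131 and -0.091 m) and x of wet_2 in the frame of stand between -0.075 and -0.01 m and z of wet_2 in the frame of stand between 0.053 and 0.07 m and (y of wet_2 in the frame of stand between 0.091 and 0.131 m or y of wet_2 in the frame of stand between 0.017 and 0.057 m or y of wet_2 in the frame of stand between -0.057 and -0.017 m or y of wet_2 in the frame of stand between -0.131 and -0.091 m) and x of dry_0 in the frame of mat between -0.075 and 0.075 m and y of dry_0 in the frame of mat between -0.09 and 0.09 m and z of dry_0 in the frame of mat between -0.003 and 0.009 m and x of dry_1 in the frame of mat between -0.075 and 0.075 m and y of dry_1 in the frame of mat between -0.09 and 0.09 m and z of dry_1 in the frame of mat between -0.003 and 0.009 m and x of dry_2 in the frame of mat between -0.075 and 0.075 m and y of dry_2 in the frame of mat between -0.09 and 0.09 m and z of dry_2 in the frame of mat between -0.003 and 0.009 m and x of dry_3 in the frame of mat between -0.075 and 0.075 m and y of dry_3 in the frame of mat between -0.09 and 0.09 m and z of dry_3 in the frame of mat between -0.003 and 0.009 m), for 0.2 s.
3. the round key alone is pressed down (value of joint key_round above 0.0038 m and value of joint each of key_square, key_bar, key_triangle below 0.0012 m), for 0.05 s.
4. the square key alone is pressed down (value of joint key_square above 0.0038 m and value of joint each of key_round, key_bar, key_triangle below 0.0012 m), for 0.05 s.
5. the square key has come up (value of joint each of key_round, key_square, key_bar, key_triangle below 0.0012 m), for 0.05 s.
6. the square key alone is pressed down again (all of step 4), for 0.05 s.
7. the round key alone is pressed down again (all of step 3), for 0.05 s.
8. the bar key alone is pressed down (value of joint key_bar above 0.0038 m and value of joint each of key_round, key_square, key_triangle below 0.0012 m), for 0.05 s.
At the end, for the whole second after the job is handed in: Wet baskets hang: origin in the stand frame x -75 to -10 mm, z 53 to 70, y within 20 mm of a peg. Dry ones stand on the mat: origin within 75 (x) and 90 mm (y) of its centre, z -3 to 9. All: tilt under 0.15 rad, under 0.05 m/s, fingers off; keys up (under 1.2 mm) (all of step 2 and all of step 5); the robot touches nothing.
It fails at once if the bar key is pressed while a wet basket is still on the bench in front of the dryer (value of joint key_bar above 0.0038 m and x of any of wet_0, wet_1, wet_2 in the frame of stand below -0.14 m).
It fails at once if a bystander (dish, tape, timer, beaker, pen) is pushed more than 60 mm (distance of any of petri_dish, tape, lab_timer, beaker, pen from where it was at the start of the episode above 0.06 m).
It fails at once if the beaker is knocked over (angle between beaker's own z axis and vertical above 0.7 rad).
Of dry_0, dry_1, dry_2, dry_3 only 1 to 2 are there at a start; the rules pass over those that are not, and their reading is None.
Of wet_0, wet_1, wet_2 only 2 to 3 are there at a start; the rules pass over those that are not, and their reading is None.
At some moment in a run one of wet_0, wet_1, wet_2, dry_0, dry_1, dry_2, dry_3 may be knocked a few centimetres aside while the robot is not near it.
It also fails if it takes over 210 s, if anything falls off the work surface, if the arm or the gripper's body presses on something with over 40 N, if the wrist force passes 120 N, or if a joint passes its speed limit or range.

## Working session

There is one attempt and no reset: what is moved stays moved. The work goes in short steps, Python scripts to look and compute and a tool call to move; the robot and the scene stay as the last step left them, time stands still between calls to the robot, and variables do not carry over. Pictures are saved under pics/ and viewed, and the job is handed in when it is done.

Besides the shell and the picture viewer there is one more tool, called after "Emit:" in YAML: its name, and indented under it one key for each argument. jog_arm: Moves the arm, as the interface text tells. Its arguments: {"type":"object","properties":{"series":{"type":"array"}},"required":["series"]}

```bash
ls; mkdir -p pics; python3 - <<'E'
from cell import env
import cv2
print(env.state())
for n in ("side","top","wrist"):
    im=env.read_camera(n); cv2.imwrite(f"pics/a_{n}.png",im[:,:,::-1])
    print(n,env.camera_info(n))
E
```

```text
pics
{'t': 0.0, 'joints': array([-1.24558912e+00,  4.91577820e-01,  1.55945756e+00,  9.89014185e-07,
        1.09167948e+00, -1.05612767e-01]), 'qvel': array([-2.76115187e-04, -5.60149845e-04,  9.88561161e-05,  1.04431473e-03,
        1.17859056e-03, -1.13541964e-03]), 'tau': array([-2.65246243e-03, -6.12657952e+01, -2.58187222e+01,  6.91902498e-02,
        4.81892901e-02, -1.14704967e-04]), 'eef_pos': array([ 260.94972683, -567.66442699,  225.04759929]), 'tcp_rot': array([-1.57067716e+00,  1.11585724e-03, -1.13997675e+00]), 'ft_force': array([-0.02818187,  0.58090676, -0.45062026]), 'moment': array([-0.02580667, -0.06991899,  0.01823002]), 'opening': 1.0015093983147163}
side {'camera_matrix': array([[408.6762711 ,   0.        , 254.44792758],
       [  0.        , 408.6762711 , 187.68400596],
       [  0.        ,   0.        ,   1.        ]]), 'R': array([[ 0.99921169, -0.03732174,  0.01353063],
       [-0.00730435, -0.50785516, -0.86141151],
       [ 0.03902098,  0.86063362, -0.50772742]]), 't': array([-513.68583266,  165.23557655, 1209.95522288])}
top {'camera_matrix': array([[40
[... 184 characters left out ...]
-0.01090378],
       [-0.98764843,  0.01431635, -0.15603082],
       [ 0.15616492,  0.00877647, -0.987692  ]]), 't': array([ 161.27457706,  542.02494107, 1111.0174952 ])}
wrist {'camera_matrix': array([[316.84049382,   0.        , 252.78248127],
       [  0.        , 316.84049382, 194.10174778],
       [  0.        ,   0.        ,   1.        ]]), 'mount': array([[ 9.99999614e-01,  8.48607847e-04, -2.28886795e-04,
        -1.15023618e-01],
       [ 4.31474681e-04, -2.47093072e-01,  9.68991655e-01,
        -1.58593372e+02],
       [ 7.65737581e-04, -9.68991380e-01, -2.47093343e-01,
         6.94410554e+01],
       [ 0.00000000e+00,  0.00000000e+00,  0.00000000e+00,
         1.00000000e+00]])}
```

View pics/a_side.png

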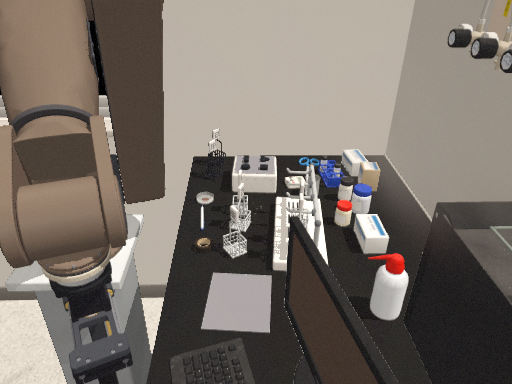

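View pics/a_top.png

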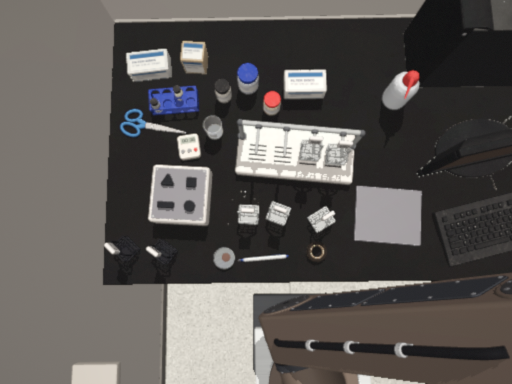

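View pics/a_wrist.png

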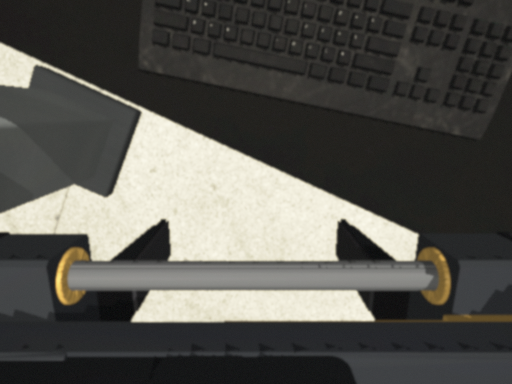

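```bash
python3 - <<'E'
import cv2
im=cv2.imread("pics/a_top.png")
cv2.imwrite("pics/b1.png",cv2.resize(im[110:280,215:375],None,fx=5,fy=3.5*5/5,interpolation=cv2.INTER_CUBIC) if 0 else cv2.resize(im[115:265,215:375],None,fx=4,fy=4,interpolation=cv2.INTER_CUBIC))
cv2.imwrite("pics/b2.png",cv2.resize(im[120:275,95:235],None,fx=3.8,fy=3.8,interpolation=cv2.INTER_CUBIC))
im=cv2.imread("pics/a_side.png")
cv2.imwrite("pics/b3.png",cv2.resize(im[120:280,180:340],None,fx=3.7,fy=3.7,interpolation=cv2.INTER_CUBIC))
E
```

```text
(no output)
```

View pics/b1.png

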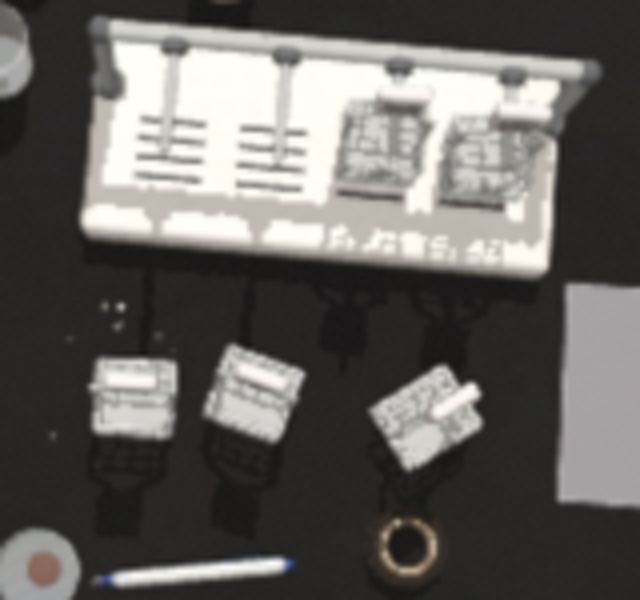

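View pics/b2.png

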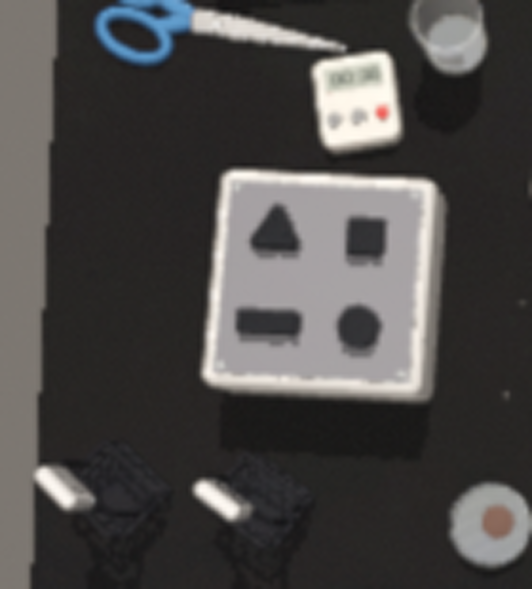

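View pics/b3.png

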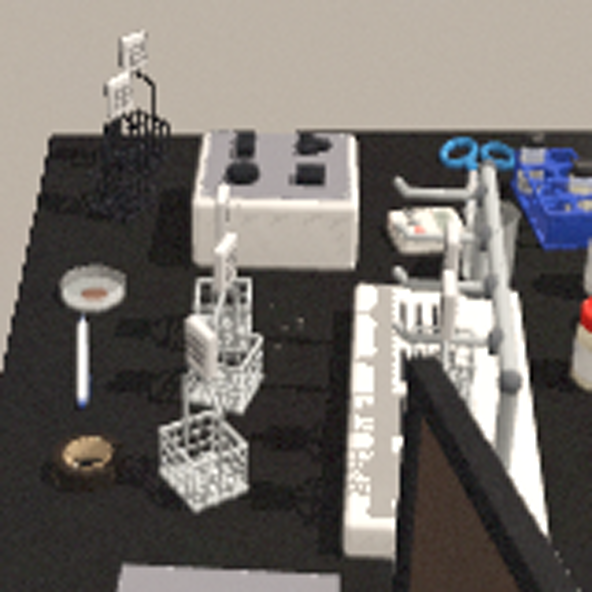

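```bash
cat > h.py <<'E'
import numpy as np, cv2
def cam(n):
    from cell import env
    c=env.camera_info(n); return c["camera_matrix"],c["R"],c["t"]
def onz(n,uv,z):
    K,R,t=cam(n); d=R.T@np.linalg.inv(K)@np.array([uv[0],uv[1],1.]); o=-R.T@t
    return o+d*(z-o[2])/d[2]
def proj(n,X):
    K,R,t=cam(n); p=K@(R@np.array(X,float)+t); return p[:2]/p[2]
def snap(n,tag):
    from cell import env
    im=env.read_camera(n)[:,:,::-1].copy(); cv2.imwrite(f"pics/{tag}.png",im); return im
def crop(im,x0,y0,x1,y1,f,tag):
    cv2.imwrite(f"pics/{tag}.png",cv2.resize(im[y0:y1,x0:x1],None,fx=f,fy=f,interpolation=cv2.INTER_CUBIC))
E
python3 - <<'E'
from h import *
f=lambda u,v:(u/4+214.6,v/4+114.6)
for nm,p,z in [("barL",(100,27),160),("barR",(592,70),160)]+[(f"knob{i}",p,160) for i,p in enumerate([(175,45),(288,55),(400,67),(513,77)])]+[("tip0",(165,153),174),("tip1",(279,163),174),("baseFL",(84,207),34),("baseFR",(549,252),34),
 ("tabD2",(405,95),209),("tabD3",(523,112),209),("tabW0",(132,381),148),("tabW1",(262,376),148),("tabW2",(457,399),148)]:
    print(nm,onz("top",f(*p),z).round(1))
g=lambda u,v:(u/3.8+94.6,v/3.8+119.6)
for nm,p in dict(tri=(276,233),sq=(366,238),bar=(268,323),rnd=(359,327)).items(): print(nm,onz("top",g(*p),88.5).round(1))
im=cv2.imread("pics/a_top.png"); hsv=cv2.cvtColor(im,cv2.COLOR_BGR2HSV)
m=((im.max(2)<90)).astype(np.uint8); m[:165]=0;m[218:]=0;m[:,:156]=0;m[:,208:]=0
n,l,s,c=cv2.connectedComponentsWithStats(m)
for i in range(1,n):
    if s[i,4]>20: print(s[i],c[i].round(1),onz("top",c[i],86).round(1))
m=cv2.inRange(im,(140,130,130),(185,180,180)); m[:,:352]=0; m[:180]=0;m[250:]=0
cs=max(cv2.findContours(m,0,2)[0],key=cv2.contourArea); r=cv2.minAreaRect(cs);print(r); 
for b in cv2.boxPoints(r): print(onz("top",b,3).round(1))
print(onz("top",r[0],3).round(1))
# bystanders
for nm,p,z in [("dish",(224,258),14),("pen",(264,258),8),("tape",(317,253),19),("timer",(189,147),19),("beaker",(213,128),70)]: print(nm,onz("top",p,z).round(0))
E
```

```text
barL [703.8 191.9 160. ]
barR [ 669.2 -130.3  160. ]
knob0 [690.7 142.6 160. ]
knob1 [682.6  68.4 160. ]
knob2 [673.3  -4.8 160. ]
knob3 [665.3 -78.5 160. ]
tip0 [614.3 150.  174. ]
tip1 [606.6  77.  174. ]
baseFL [609.6 210.4  34. ]
baseFR [ 571.3 -125.7   34. ]
tabD2 [ 6.404e+02 -2.000e-01  2.090e+02]
tabD3 [628.3 -73.  209. ]
tabW0 [470.2 173.4 148. ]
tabW1 [472.3  89.6 148. ]
tabW2 [455.7 -35.2 148. ]
tri [559.7 396.5  88.5]
sq [555.  330.9  88.5]
bar [493.9 400.9  88.5]
rnd [490.1 335.2  88.5]
[184 165  24   2  29] [197.1 165.2] [603.4 314.5  86. ]
[161 174  13  12 100] [167.1 180.9] [560.1 397.6  86. ]
[186 178  10  10  94] [190.7 182.5] [554.8 332.   86. ]
[184 201  11  11  98] [188.9 205.9] [489.7 336.1  86. ]
[157 202  17   7 101] [165.2 204.6] [494.2 401.3  86. ]
((387.9970397949219, 215.03823852539062), (66.26578521728516, 53.917640686035156), 4.398705005645752)
[ 394.9 -126.9    3. ]
[ 552.6 -147.     3. ]
[ 534.6 -340.5    3. ]
[ 377.9 -316.4    3. ]
[ 464.2 -232.8    3. ]
dish [347. 246.  14.]
pen [345. 132.   8.]
tape [357. -19.  19.]
timer [674. 350.  19.]
beaker [715. 273.  70.]
```

Emit:
jog_arm:
  series:
    - {"dx":0.0125,"dy":0.04,"dz":0.01,"rz":7.4,"gripper":0}
    - {"dx":0.0125,"dy":0.04,"dz":0.01,"rz":7.4,"gripper":0}
    - {"dx":0.0125,"dy":0.04,"dz":0.005,"rz":7.4,"gripper":0}
    - {"dx":0.0125,"dy":0.04,"dz":0,"rz":7.4,"gripper":0}
    - {"dx":0.0125,"dy":0.04,"rz":7.4,"gripper":0}
    - {"dx":0.0125,"dy":0.04,"rz":7.4,"gripper":0}
    - {"dx":0.0125,"dy":0.04,"rz":7.4,"gripper":0}
    - {"dx":0.0125,"dy":0.04,"rz":7.2,"gripper":0}
    - {"dx":0.0125,"dy":0.04,"gripper":0}
    - {"dx":0.0125,"dy":0.04,"gripper":0}
    - {"dx":0.0125,"dy":0.04,"gripper":0}
    - {"dx":0.0125,"dy":0.04,"gripper":0}

```text
$.series[0]: bad value
```

Emit:
jog_arm:
  series:
    - {"dx":0.0125,"dy":0.04,"gripper":0}
    - {"dx":0.0125,"dy":0.04,"gripper":0}
    - {"dx":0.0125,"dy":0.04,"gripper":0}
    - {"dx":0.0125,"dy":0.04,"gripper":0}
    - {"dx":0.0125,"dy":0.04,"gripper":0}
    - {"dx":0.0125,"dy":0.04,"gripper":0}
    - {"dx":0.0125,"dy":0.04,"gripper":0}
    - {"dx":0.0125,"dy":0.04,"gripper":0}
    - {"dx":0.0125,"dy":0.04,"gripper":0}
    - {"dx":0.0125,"dy":0.04,"gripper":0}
    - {"dx":0.0125,"dy":0.04,"gripper":0}
    - {"dx":0.0125,"dy":0.04,"gripper":0}

```text
$.series[0]: bad value
```

Emit:
jog_arm:
  series:
    - {"dx":0.0125,"dy":0.04,"dz":0.01,"rx":0.0,"ry":0.0,"rz":7.4,"gripper":0.0}

```text
t: 0.25
eef_pos: [272.4, -529.7, 233.8]
tcp_rot: [-1.571, 0.002, -1.013]
ft_force: [1.2, -0.1, -0.5]
opening: 0.959
```

Emit:
jog_arm:
  series:
    - {"dx":0.0125,"dy":0.04,"dz":0.01,"rz":7.4}

```text
$.series[0]: bad value
```

Emit:
jog_arm:
  series:
    - {"dx":0.0125,"dy":0.04,"dz":0.005,"rx":0,"ry":0,"rz":7.4,"gripper":0}
    - {"dx":0.0125,"dy":0.04,"dz":0,"rx":0,"ry":0,"rz":7.4,"gripper":0}

```text
t: 0.45
eef_pos: [298.7, -446.7, 240.9]
tcp_rot: [-1.571, -0.001, -0.748]
ft_force: [0.4, -0.7, 0.1]
opening: 0.804
```

Emit:
jog_arm:
  series:
    - {"dx":0.0125,"dy":0.04,"dz":0.005,"rx":0,"ry":0,"rz":7.3,"gripper":0}
    - {"dx":0.0125,"dy":0.04,"dz":0,"rx":0,"ry":0,"rz":7.3,"gripper":0}
    - {"dx":0.0125,"dy":0.04,"dz":0,"rx":0,"ry":0,"rz":7.3,"gripper":0}
    - {"dx":0.0125,"dy":0.04,"dz":0,"rx":0,"ry":0,"rz":7.3,"gripper":0}
    - {"dx":0.0125,"dy":0.04,"dz":0,"rx":0,"ry":0,"rz":7.3,"gripper":0}
    - {"dx":0.0125,"dy":0.04,"dz":0,"rx":0,"ry":0,"rz":0,"gripper":0}
    - {"dx":0.0125,"dy":0.04,"dz":0,"rx":0,"ry":0,"rz":0,"gripper":0}
    - {"dx":0.0125,"dy":0.04,"dz":0,"rx":0,"ry":0,"rz":0,"gripper":0}
    - {"dx":0.0125,"dy":0.04,"dz":0,"rx":0,"ry":0,"rz":0,"gripper":0}
    - {"dx":0.0125,"dy":0.04,"dz":0,"rx":0,"ry":0,"rz":0,"gripper":0}
    - {"dx":0.0125,"dy":0.04,"dz":0,"rx":0,"ry":0,"rz":0,"gripper":0}
    - {"dx":0.0125,"dy":0.04,"dz":0,"rx":0,"ry":0,"rz":0,"gripper":0}

```text
t: 1.65
eef_pos: [448.7, 33.9, 245.7]
tcp_rot: [-1.571, -0.0, -0.115]
ft_force: [-0.2, -0.2, 0.6]
opening: 0.003
```

Emit:
jog_arm:
  series:
    - {"dx":0.0125,"dy":0.04,"dz":0,"rx":0,"ry":0,"rz":0,"gripper":0}
    - {"dx":0.0125,"dy":0.04,"dz":0,"rx":0,"ry":0,"rz":0,"gripper":0}
    - {"dx":0.0125,"dy":0.04,"dz":0,"rx":0,"ry":0,"rz":0,"gripper":0}
    - {"dx":0.0125,"dy":0.04,"dz":0,"rx":0,"ry":0,"rz":0,"gripper":0}
    - {"dx":0.0125,"dy":0.04,"dz":0,"rx":0,"ry":0,"rz":0,"gripper":0}
    - {"dx":0.0125,"dy":0.04,"dz":0,"rx":0,"ry":0,"rz":0,"gripper":0}
    - {"dx":0.0125,"dy":0.04,"dz":0,"rx":0,"ry":0,"rz":0,"gripper":0}
    - {"dx":0.0125,"dy":0.04,"dz":0,"rx":0,"ry":0,"rz":0,"gripper":0}
    - {"dx":0.0125,"dy":0.035,"dz":0,"rx":0,"ry":0,"rz":0,"gripper":0}
    - {"dx":0,"dy":0,"dz":0,"rx":0,"ry":0,"rz":0,"gripper":0}
    - {"dx":0,"dy":0,"dz":0,"rx":0,"ry":0,"rz":0,"gripper":0}

```text
t: 2.75
eef_pos: [560.6, 387.4, 244.7]
tcp_rot: [-1.572, 0.001, -0.114]
ft_force: [-0.3, -0.0, -0.1]
opening: 0.005
```

```bash
python3 - <<'E'
from h import *
im=snap("top","c_top"); crop(im,95,110,375,280,2.8,"c_topz")
snap("side","c_side"); snap("wrist","c_wrist")
from cell import env; s=env.state(); print(s["t"],s["eef_pos"],s["tcp_rot"],s["joints"])
E
```

```text
2.9 [560.87560929 386.11832544 245.81736305] [-1.57107559e+00  7.26934338e-05 -1.16291561e-01] [ 5.06052444e-01  5.56448300e-01  1.38294109e+00 -1.97801083e-04
  1.20242513e+00  6.22415243e-01]
```

View pics/c_topz.png

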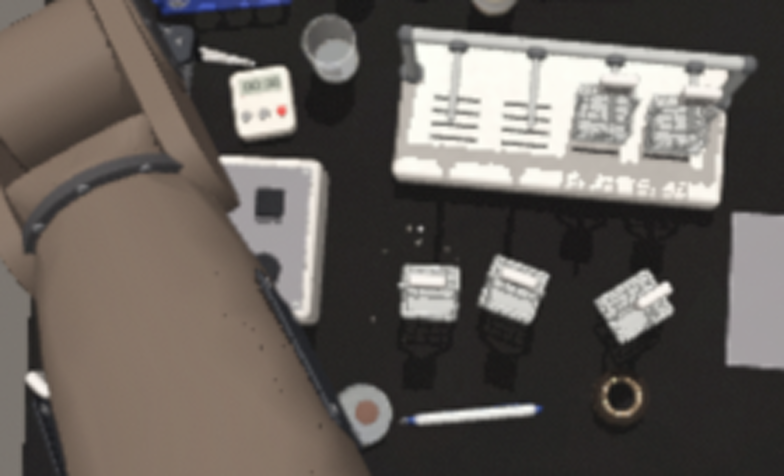

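View pics/c_wrist.png

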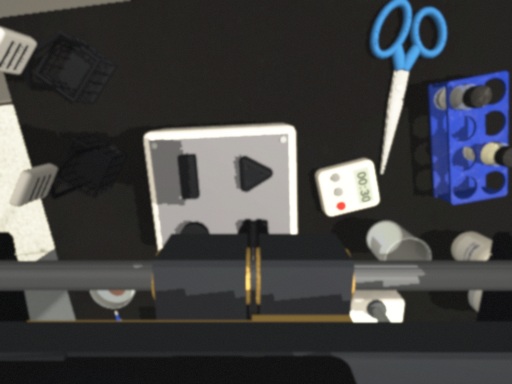

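```bash
python3 - <<'E'
from h import *
from scipy.spatial.transform import Rotation as Ro
from cell import env
for n in("top","side"):
    K,R,t=cam(n); print(n,"pos",(-R.T@t).round(),proj(n,[561,386,246]).round(),proj(n,[561,386,235]).round(), "tri",proj(n,[560,397,88.5]).round())
s=env.state(); c=env.camera_info("wrist"); M=c["mount"]; Rt=Ro.from_euler("xyz",s["tcp_rot"]).as_matrix()
def w(u,v,z):
    d=Rt@M[:3,:3]@np.linalg.inv(c["camera_matrix"])@np.array([u,v,1.]); o=s["eef_pos"]+Rt@M[:3,3]
    return o,(o+d*(z-o[2])/d[2]).round(1)
print(w(257,173,88.5),w(190,177,88.5),w(0,0,0)[0])
im=cv2.imread("pics/c_side.png");crop(im,130,60,340,280,2.7,"c_sidez")
E
```

```text
top pos [ 364.  144. 1184.] [157. 169.] [158. 170.] tri [167. 181.]
side pos [ 467. -977.  764.] [265. 118.] [265. 121.] tri [263. 156.]
(array([569.2727027 , 454.96828047, 404.39160104]), array([566.5, 396.5,  88.5])) (array([569.2727027 , 454.96828047, 404.39160104]), array([498.5, 400.3,  88.5])) [569.2727027  454.96828047 404.39160104]
```

View pics/c_sidez.png

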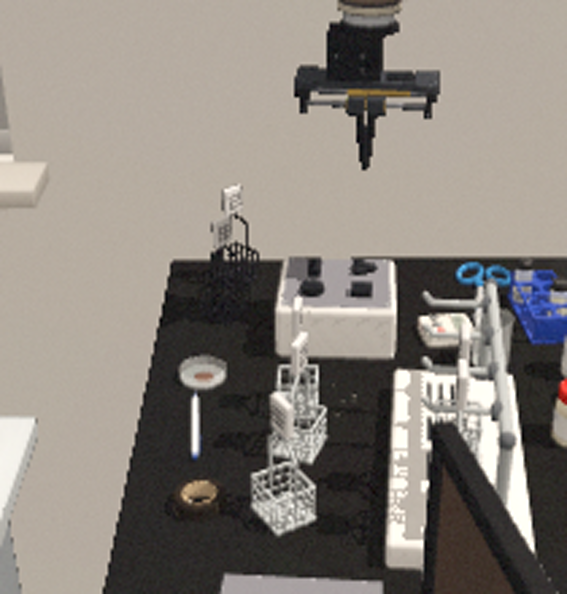

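Emit:
jog_arm:
  series:
    - {"dx":0.003,"dy":0.01,"dz":-0.045,"rx":0,"ry":0,"rz":0,"gripper":0}
    - {"dx":0,"dy":0,"dz":-0.05,"rx":0,"ry":0,"rz":0,"gripper":0}
    - {"dx":0,"dy":0,"dz":-0.043,"rx":0,"ry":0,"rz":0,"gripper":0}
    - {"dx":0,"dy":0,"dz":0,"rx":0,"ry":0,"rz":0,"gripper":0}
    - {"dx":0,"dy":0,"dz":0,"rx":0,"ry":0,"rz":0,"gripper":0}
    - {"dx":0,"dy":0,"dz":0,"rx":0,"ry":0,"rz":0,"gripper":0}

```text
t: 3.5
eef_pos: [565.2, 397.3, 110.7]
tcp_rot: [-1.569, -0.003, -0.116]
ft_force: [-0.7, 0.7, 1.1]
opening: 0.003
```

```bash
python3 - <<'E'
from h import *
from cell import env; s=env.state(); print(s["eef_pos"],s["ft_force"])
snap("wrist","d_wrist")
E
```

```text
[565.1711518  397.33210267 110.69061013] [-0.74392033  0.69165716  1.08984379]
```

View pics/d_wrist.png

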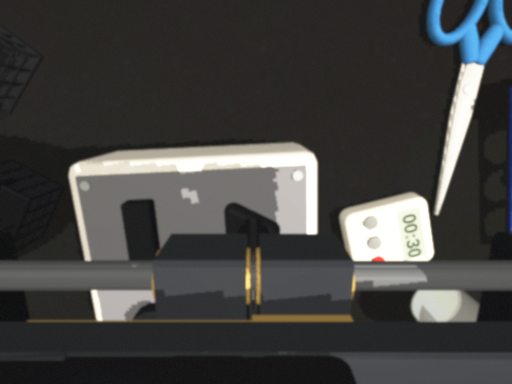

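Emit:
jog_arm:
  series:
    - {"dx":0,"dy":0,"dz":-0.01,"rx":0,"ry":0,"rz":0,"gripper":0}
    - {"dx":0,"dy":0,"dz":-0.006,"rx":0,"ry":0,"rz":0,"gripper":0}
    - {"dx":0,"dy":0,"dz":0,"rx":0,"ry":0,"rz":0,"gripper":0}
    - {"dx":0,"dy":0,"dz":0,"rx":0,"ry":0,"rz":0,"gripper":0}

```text
t: 3.95
eef_pos: [564.8, 397.5, 94.5]
tcp_rot: [-1.569, -0.003, -0.115]
ft_force: [-4.0, -2.6, 20.5]
opening: 0.003
```

Emit:
jog_arm:
  series:
    - {"dx":0,"dy":0,"dz":0.02,"rx":0,"ry":0,"rz":0,"gripper":0}
    - {"dx":0,"dy":0,"dz":0.048,"rx":0,"ry":0,"rz":0,"gripper":0}
    - {"dx":0,"dy":0,"dz":0.048,"rx":0,"ry":0,"rz":0,"gripper":0}
    - {"dx":0,"dy":0,"dz":0.048,"rx":0,"ry":0,"rz":0,"gripper":0}
    - {"dx":0,"dy":-0.03,"dz":0.035,"rx":0,"ry":0,"rz":0,"gripper":0}
    - {"dx":0,"dy":-0.048,"dz":0,"rx":0,"ry":0,"rz":0,"gripper":0}
    - {"dx":0,"dy":-0.048,"dz":0,"rx":0,"ry":0,"rz":0,"gripper":0.6}
    - {"dx":0,"dy":-0.048,"dz":0,"rx":0,"ry":0,"rz":0,"gripper":0.6}
    - {"dx":0,"dy":-0.048,"dz":0,"rx":0,"ry":0,"rz":0,"gripper":0.6}
    - {"dx":0,"dy":-0.048,"dz":0,"rx":0,"ry":0,"rz":0,"gripper":0.6}
    - {"dx":0,"dy":-0.048,"dz":0,"rx":0,"ry":0,"rz":0,"gripper":0.6}
    - {"dx":0,"dy":-0.048,"dz":0,"rx":0,"ry":0,"rz":0,"gripper":0.6}

```text
t: 5.15
eef_pos: [563.6, 29.3, 290.7]
tcp_rot: [-1.571, -0.0, -0.115]
ft_force: [-0.2, -0.4, 0.9]
opening: 0.453
```

Emit:
jog_arm:
  series:
    - {"dx":0,"dy":-0.048,"dz":0,"rx":0,"ry":0,"rz":0,"gripper":0.6}
    - {"dx":0.02,"dy":-0.045,"dz":0,"rx":0,"ry":0,"rz":0,"gripper":0.6}
    - {"dx":0,"dy":-0.04,"dz":0,"rx":0,"ry":0,"rz":0,"gripper":0.6}
    - {"dx":0,"dy":0,"dz":0,"rx":0,"ry":0,"rz":0,"gripper":0.6}
    - {"dx":0,"dy":0,"dz":0,"rx":0,"ry":0,"rz":0,"gripper":0.6}
    - {"dx":0,"dy":0,"dz":0,"rx":0,"ry":0,"rz":0,"gripper":0.6}

```text
t: 5.75
eef_pos: [583.9, -101.0, 290.7]
tcp_rot: [-1.571, 0.0, -0.115]
ft_force: [-0.5, 0.7, 0.1]
opening: 0.599
```

```bash
cat >> h.py <<'E'
def wsnap(tag):
    from cell import env
    from scipy.spatial.transform import Rotation as Ro
    s=env.state(); im=snap("wrist",tag); c=env.camera_info("wrist"); M=c["mount"]
    Rt=Ro.from_euler("xyz",s["tcp_rot"]).as_matrix()
    np.savez(f"pics/{tag}.npz",D=Rt@M[:3,:3]@np.linalg.inv(c["camera_matrix"]),o=s["eef_pos"]+Rt@M[:3,3])
    print(s["t"],s["eef_pos"].round(1),s["tcp_rot"].round(3)); return im
def wz(tag,uv,z):
    q=np.load(f"pics/{tag}.npz"); d=q["D"]@np.array([uv[0],uv[1],1.]); return q["o"]+d*(z-q["o"][2])/d[2]
E
python3 - <<'E'
from h import *
im=wsnap("e_wrist"); cv2.imwrite("pics/e_w.png",cv2.resize(im,None,fx=1.5,fy=1.5))
im=snap("top","e_top"); crop(im,215,110,445,270,3.4,"e_topz")
E
```

```text
5.75 [ 583.9 -101.   290.7] [-1.571  0.    -0.115]
```

View pics/e_w.png

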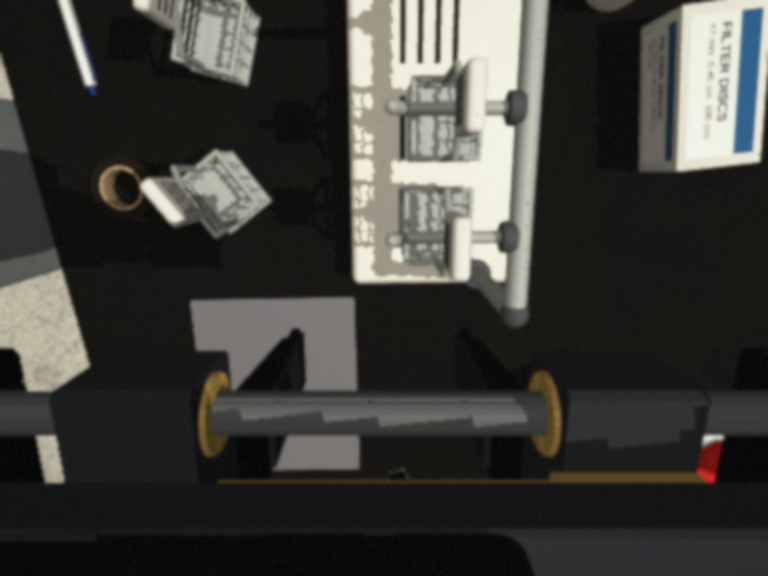

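View pics/e_topz.png

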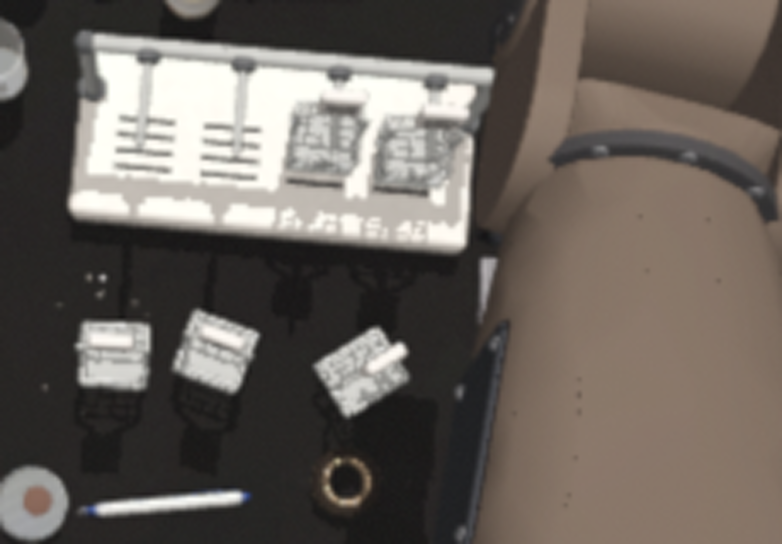

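```bash
python3 - <<'E'
from h import *
f=lambda u,v:((u-.25)/1.5,(v-.25)/1.5)
for n,p,z in [("D2",(477,92),209),("D3",(460,246),209),("knob2",(516,107),160),("knob3",(507,237),160),("tip2",(395,106),174),("tip3",(393,240),174),("W2",(160,200),148),("D2top",(485,62),209),("D2bot",(475,127),209),("matTL",(190,299),3),("matTR",(355,297),3),
 ("barup",(540,0),160),("bardn",(515,316),160)]: print(n,wz("e_wrist",f(*p),z).round(1))
E
```

```text
D2 [641.7  -1.7 209. ]
D3 [628.5 -73.8 209. ]
knob2 [673.5  -6.  160. ]
knob3 [664.8 -80.  160. ]
tip2 [604.2   0.7 174. ]
tip3 [595.3 -71.9 174. ]
W2 [453.9 -34.2 148. ]
D2top [646.3  10.9 209. ]
D2bot [639.8 -17.2 209. ]
matTL [ 394.9 -131.4    3. ]
matTR [ 554.6 -147.7    3. ]
barup [688.8  47.2 160. ]
bardn [ 667.4 -131.   160. ]
```

Emit:
jog_arm:
  series:
    - {"dx":0.0195,"dy":0.033,"dz":0,"rx":0,"ry":0,"rz":0,"gripper":0.35}
    - {"dx":0.019,"dy":0.033,"dz":0,"rx":0,"ry":0,"rz":0,"gripper":0.35}
    - {"dx":0.019,"dy":0.0335,"dz":0,"rx":0,"ry":0,"rz":0,"gripper":0.35}
    - {"dx":0,"dy":0,"dz":-0.02,"rx":0,"ry":0,"rz":0,"gripper":0.35}
    - {"dx":0,"dy":0,"dz":-0.025,"rx":0,"ry":0,"rz":0,"gripper":0.35}
    - {"dx":0,"dy":0,"dz":0,"rx":0,"ry":0,"rz":0,"gripper":0.35}
    - {"dx":0,"dy":0,"dz":0,"rx":0,"ry":0,"rz":0,"gripper":0.35}

```text
t: 6.55
eef_pos: [641.6, -1.7, 246.2]
tcp_rot: [-1.571, 0.0, -0.115]
ft_force: [-0.5, 0.9, 0.4]
opening: 0.348
```

```bash
python3 - <<'E'
from h import *
im=wsnap("f_wrist"); cv2.imwrite("pics/f_w.png",cv2.resize(im,None,fx=1.5,fy=1.5))
im=snap("side","f_side"); crop(im,180,100,340,280,3.3,"f_s")
E
```

```text
6.55 [641.6  -1.7 246.2] [-1.571  0.    -0.115]
```

View pics/f_w.png

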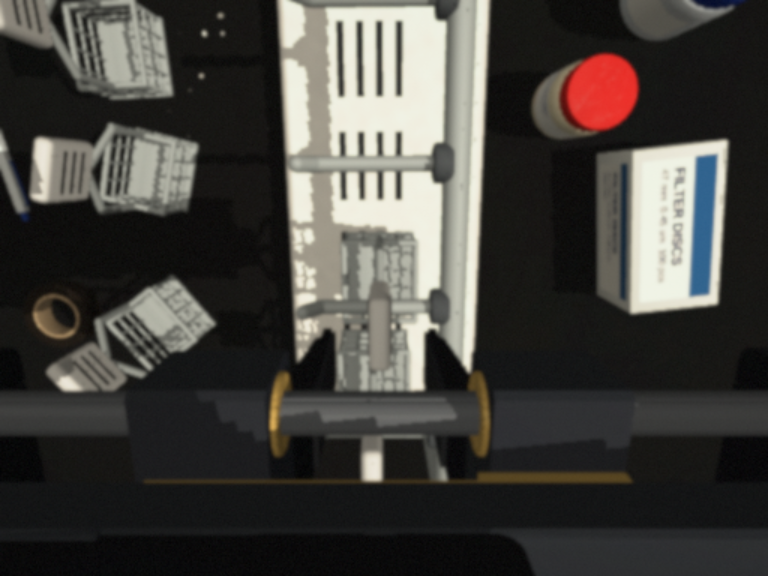

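View pics/f_s.png

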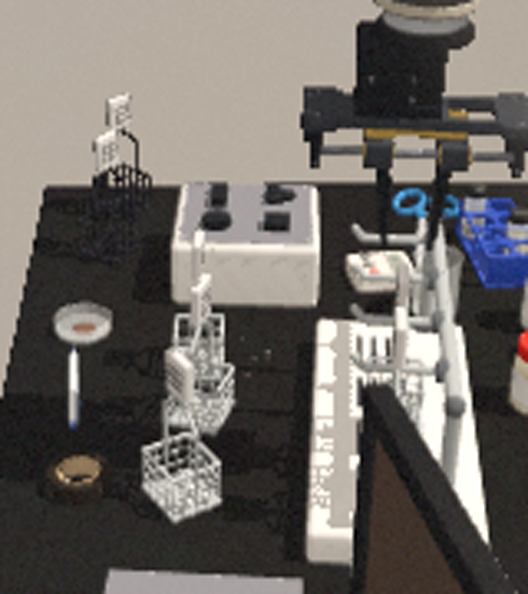

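Emit:
jog_arm:
  series:
    - {"dx":0,"dy":0,"dz":-0.03,"rx":0,"ry":0,"rz":0,"gripper":0.35}
    - {"dx":0,"dy":0,"dz":-0.03,"rx":0,"ry":0,"rz":0,"gripper":0.35}
    - {"dx":0,"dy":0,"dz":0,"rx":0,"ry":0,"rz":0,"gripper":0.35}
    - {"dx":0,"dy":0,"dz":0,"rx":0,"ry":0,"rz":0,"gripper":0}
    - {"dx":0,"dy":0,"dz":0,"rx":0,"ry":0,"rz":0,"gripper":0}
    - {"dx":0,"dy":0,"dz":0,"rx":0,"ry":0,"rz":0,"gripper":0}
    - {"dx":0,"dy":0,"dz":0,"rx":0,"ry":0,"rz":0,"gripper":0}
    - {"dx":0,"dy":0,"dz":0,"rx":0,"ry":0,"rz":0,"gripper":0}
    - {"dx":0,"dy":0,"dz":0,"rx":0,"ry":0,"rz":0,"gripper":0}

```text
t: 7.55
eef_pos: [641.9, -2.4, 186.8]
tcp_rot: [-1.571, -0.002, -0.115]
ft_force: [-0.7, -0.0, 6.6]
opening: 0.109
```

Emit:
jog_arm:
  series:
    - {"dx":0,"dy":0,"dz":0.01,"rx":0,"ry":0,"rz":0,"gripper":0}
    - {"dx":0,"dy":0,"dz":0.012,"rx":0,"ry":0,"rz":0,"gripper":0}
    - {"dx":0,"dy":0,"dz":0,"rx":0,"ry":0,"rz":0,"gripper":0}
    - {"dx":0,"dy":0,"dz":0,"rx":0,"ry":0,"rz":0,"gripper":0}

```text
t: 7.95
eef_pos: [641.6, -2.4, 208.1]
tcp_rot: [-1.571, -0.001, -0.115]
ft_force: [0.3, 0.1, -2.0]
opening: 0.105
```

```bash
python3 - <<'E'
from h import *
im=wsnap("g_wrist"); cv2.imwrite("pics/g_w.png",cv2.resize(im,None,fx=1.5,fy=1.5))
E
```

```text
7.95 [641.6  -2.4 208.1] [-1.571e+00 -1.000e-03 -1.150e-01]
```

View pics/g_w.png

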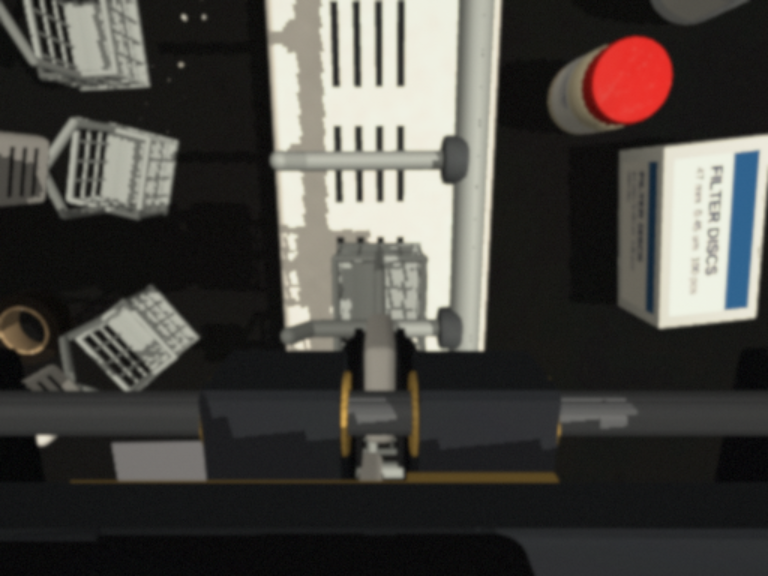

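```bash
python3 - <<'E'
from h import *
for z in (150,250,300,350,400,450,500): 
    p=onz("side",(290,216),z); print(z,p.round(),proj("top",p).round())
im=cv2.imread("pics/a_top.png"); crop(im,340,80,512,280,2.9,"m")
E
```

```text
150 [603. -86. 150.] [346. 158.]
250 [ 581. -231.  250.] [417. 156.]
300 [ 570. -303.  300.] [458. 155.]
350 [ 559. -376.  350.] [505. 155.]
400 [ 548. -449.  400.] [558. 153.]
450 [ 537. -521.  450.] [618. 152.]
500 [ 526. -594.  500.] [687. 151.]
```

View pics/m.png

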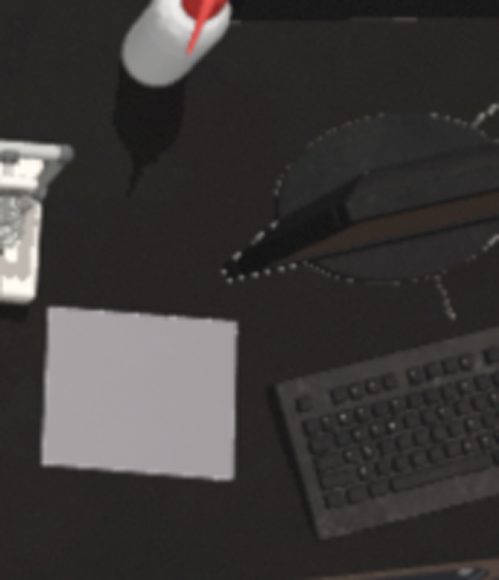

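Emit:
jog_arm:
  series:
    - {"dx":-0.03,"dy":0.003,"dz":0,"rx":0,"ry":0,"rz":0,"gripper":0}
    - {"dx":-0.03,"dy":0.0035,"dz":0,"rx":0,"ry":0,"rz":0,"gripper":0}
    - {"dx":-0.03,"dy":0.0035,"dz":0,"rx":0,"ry":0,"rz":0,"gripper":0}
    - {"dx":0,"dy":0,"dz":0.02,"rx":0,"ry":0,"rz":0,"gripper":0}
    - {"dx":0,"dy":0,"dz":0.04,"rx":0,"ry":0,"rz":0,"gripper":0}
    - {"dx":0,"dy":0,"dz":0.04,"rx":0,"ry":0,"rz":0,"gripper":0}
    - {"dx":0,"dy":0,"dz":0,"rx":0,"ry":0,"rz":0,"gripper":0}
    - {"dx":0,"dy":0,"dz":0,"rx":0,"ry":0,"rz":0,"gripper":0}

```text
t: 8.8
eef_pos: [551.4, 7.6, 307.7]
tcp_rot: [-1.571, -0.001, -0.116]
ft_force: [-0.1, -0.3, -2.9]
opening: 0.101
```

Emit:
jog_arm:
  series:
    - {"dx":-0.0173,"dy":-0.039,"dz":0,"rx":0,"ry":0,"rz":0,"gripper":0}
    - {"dx":-0.0173,"dy":-0.039,"dz":0,"rx":0,"ry":0,"rz":0,"gripper":0}
    - {"dx":-0.0173,"dy":-0.039,"dz":0,"rx":0,"ry":0,"rz":0,"gripper":0}
    - {"dx":-0.0173,"dy":-0.039,"dz":0,"rx":0,"ry":0,"rz":0,"gripper":0}
    - {"dx":-0.0173,"dy":-0.039,"dz":0,"rx":0,"ry":0,"rz":0,"gripper":0}
    - {"dx":-0.0173,"dy":-0.039,"dz":0,"rx":0,"ry":0,"rz":0,"gripper":0}
    - {"dx":-0.0173,"dy":-0.039,"dz":0,"rx":0,"ry":0,"rz":0,"gripper":0}
    - {"dx":0,"dy":0,"dz":-0.04,"rx":0,"ry":0,"rz":0,"gripper":0}
    - {"dx":0,"dy":0,"dz":-0.045,"rx":0,"ry":0,"rz":0,"gripper":0}
    - {"dx":0,"dy":0,"dz":-0.045,"rx":0,"ry":0,"rz":0,"gripper":0}
    - {"dx":0,"dy":0,"dz":-0.03,"rx":0,"ry":0,"rz":0,"gripper":0}
    - {"dx":0,"dy":0,"dz":0,"rx":0,"ry":0,"rz":0,"gripper":0}

```text
t: 10.0
eef_pos: [428.3, -263.8, 143.2]
tcp_rot: [-1.566, 0.008, -0.116]
ft_force: [-0.1, -0.0, -1.4]
opening: 0.104
```

```bash
python3 - <<'E'
from h import *
im=wsnap("i_wrist"); cv2.imwrite("pics/i_w.png",cv2.resize(im,None,fx=1.5,fy=1.5))
im=snap("side","i_side"); cv2.imwrite("pics/i_s.png",cv2.resize(im,None,fx=1.5,fy=1.5))
E
```

```text
10.0 [ 428.3 -263.8  143.2] [-1.566  0.008 -0.116]
```

View pics/i_s.png

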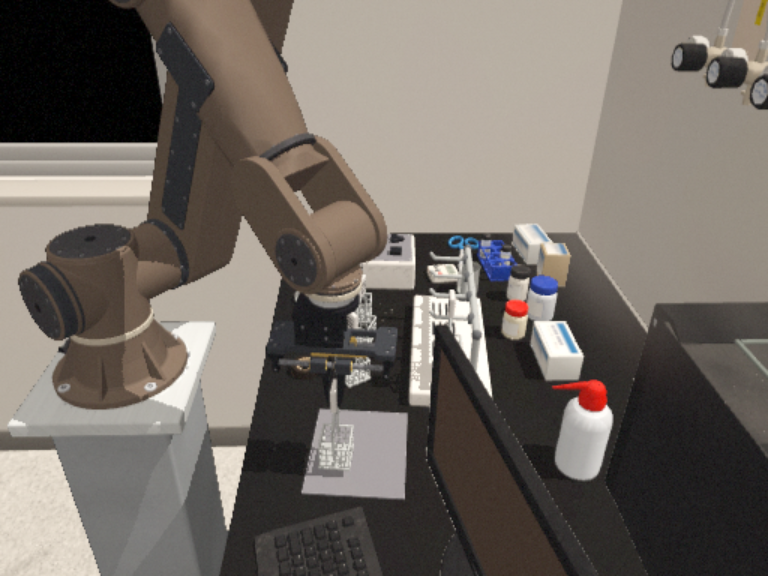

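View pics/i_w.png

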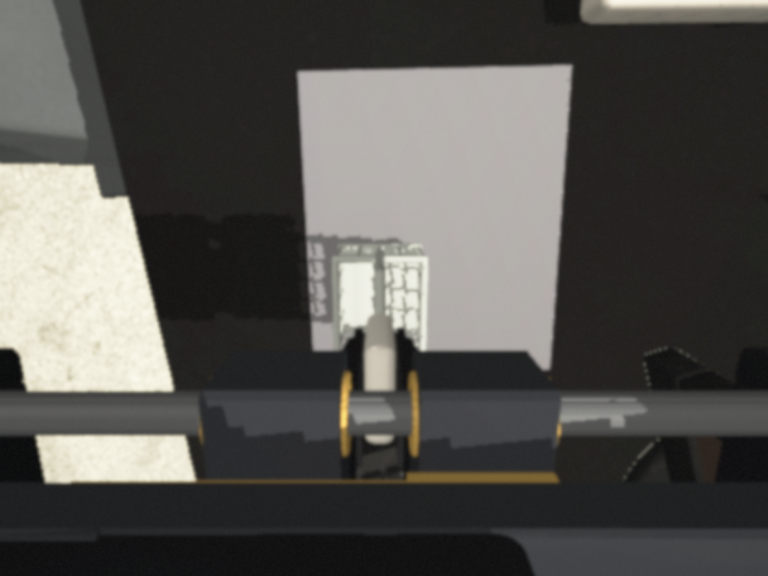

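Emit:
jog_arm:
  series:
    - {"dx":0,"dy":0,"dz":-0.008,"rx":0,"ry":0,"rz":0,"gripper":0}
    - {"dx":0,"dy":0,"dz":-0.003,"rx":0,"ry":0,"rz":0,"gripper":0}
    - {"dx":0,"dy":0,"dz":-0.002,"rx":0,"ry":0,"rz":0,"gripper":0}
    - {"dx":0,"dy":0,"dz":0,"rx":0,"ry":0,"rz":0,"gripper":0}

```text
t: 10.5
eef_pos: [430.5, -265.4, 134.9]
tcp_rot: [-1.571, -0.001, -0.115]
ft_force: [0.4, -0.5, -1.5]
opening: 0.1
```

Emit:
jog_arm:
  series:
    - {"dx":0,"dy":0,"dz":-0.003,"rx":0,"ry":0,"rz":0,"gripper":0}
    - {"dx":0,"dy":0,"dz":-0.002,"rx":0,"ry":0,"rz":0,"gripper":0}
    - {"dx":0,"dy":0,"dz":0,"rx":0,"ry":0,"rz":0,"gripper":0}
    - {"dx":0,"dy":0,"dz":0,"rx":0,"ry":0,"rz":0,"gripper":0}

```text
t: 10.9
eef_pos: [430.4, -265.4, 129.6]
tcp_rot: [-1.571, -0.0, -0.116]
ft_force: [0.8, -0.7, -2.1]
opening: 0.105
```

Emit:
jog_arm:
  series:
    - {"dx":0,"dy":0,"dz":-0.002,"rx":0,"ry":0,"rz":0,"gripper":0}
    - {"dx":0,"dy":0,"dz":0,"rx":0,"ry":0,"rz":0,"gripper":0}
    - {"dx":0,"dy":0,"dz":0,"rx":0,"ry":0,"rz":0,"gripper":0}

```text
t: 11.2
eef_pos: [430.6, -265.8, 128.8]
tcp_rot: [-1.572, -0.001, -0.115]
ft_force: [-2.9, -0.2, 12.3]
opening: 0.102
```

Emit:
jog_arm:
  series:
    - {"dx":0,"dy":0,"dz":0.001,"rx":0,"ry":0,"rz":0,"gripper":0.4}
    - {"dx":0,"dy":0,"dz":0,"rx":0,"ry":0,"rz":0,"gripper":0.4}
    - {"dx":0,"dy":0,"dz":0,"rx":0,"ry":0,"rz":0,"gripper":0.4}
    - {"dx":0,"dy":0,"dz":0,"rx":0,"ry":0,"rz":0,"gripper":0.4}
    - {"dx":0,"dy":0,"dz":0.02,"rx":0,"ry":0,"rz":0,"gripper":0.4}
    - {"dx":0,"dy":0,"dz":0.035,"rx":0,"ry":0,"rz":0,"gripper":0.4}
    - {"dx":0,"dy":0,"dz":0.035,"rx":0,"ry":0,"rz":0,"gripper":0.4}
    - {"dx":0,"dy":0,"dz":0.035,"rx":0,"ry":0,"rz":0,"gripper":0.4}
    - {"dx":0,"dy":0,"dz":0.035,"rx":0,"ry":0,"rz":0,"gripper":0.4}
    - {"dx":0.03,"dy":0.035,"dz":0,"rx":0,"ry":0,"rz":0,"gripper":0.4}
    - {"dx":0.03,"dy":0.035,"dz":0,"rx":0,"ry":0,"rz":0,"gripper":0.35}
    - {"dx":0.03,"dy":0.035,"dz":0,"rx":0,"ry":0,"rz":0,"gripper":0.35}

```text
t: 12.4
eef_pos: [521.2, -159.3, 288.9]
tcp_rot: [-1.571, -0.001, -0.117]
ft_force: [-0.1, -1.1, -0.2]
opening: 0.354
```

Emit:
jog_arm:
  series:
    - {"dx":0.035,"dy":0.03,"dz":0,"rx":0,"ry":0,"rz":0,"gripper":0.35}
    - {"dx":0.035,"dy":0.02,"dz":0,"rx":0,"ry":0,"rz":0,"gripper":0.35}
    - {"dx":0.035,"dy":0.01,"dz":0,"rx":0,"ry":0,"rz":0,"gripper":0.35}
    - {"dx":0,"dy":0,"dz":0,"rx":0,"ry":0,"rz":0,"gripper":0.35}
    - {"dx":0,"dy":0,"dz":0,"rx":0,"ry":0,"rz":0,"gripper":0.35}

```text
t: 12.9
eef_pos: [625.4, -100.0, 287.7]
tcp_rot: [-1.571, 0.001, -0.114]
ft_force: [-0.5, -0.9, 0.5]
opening: 0.353
```

```bash
python3 - <<'E'
from h import *
im=wsnap("j_wrist"); cv2.imwrite("pics/j_w.png",cv2.resize(im,None,fx=1.5,fy=1.5))
im=snap("side","j_side"); crop(im,170,100,340,350,2.4,"j_s")
E
```

```text
12.9 [ 625.4 -100.   287.7] [-1.571e+00  1.000e-03 -1.140e-01]
```

View pics/j_w.png

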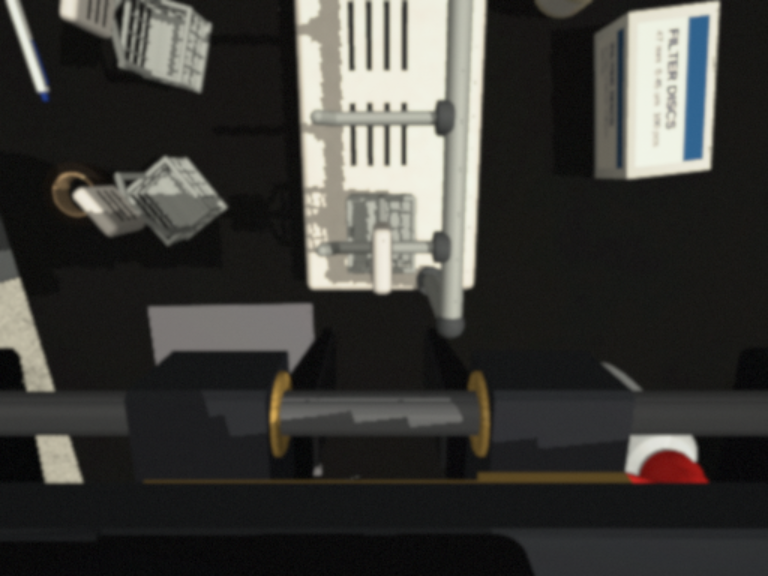

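View pics/j_s.png

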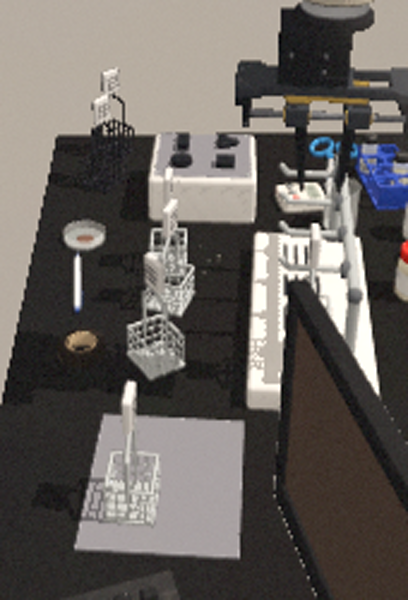

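```bash
python3 - <<'E'
from h import *
f=lambda u,v:((u-.25)/1.5,(v-.25)/1.5)
for n,p,z in [("D3",(382,259),209),("knob3",(441,247),160)]: print(n,wz("j_wrist",f(*p),z).round(1))
E
```

```text
D3 [629.7 -74.4 209. ]
knob3 [665.3 -80.  160. ]
```

Emit:
jog_arm:
  series:
    - {"dx":0.004,"dy":0.0257,"dz":0,"rx":0,"ry":0,"rz":0,"gripper":0.35}
    - {"dx":0,"dy":0,"dz":-0.03,"rx":0,"ry":0,"rz":0,"gripper":0.35}
    - {"dx":0,"dy":0,"dz":-0.035,"rx":0,"ry":0,"rz":0,"gripper":0.35}
    - {"dx":0,"dy":0,"dz":-0.036,"rx":0,"ry":0,"rz":0,"gripper":0.35}
    - {"dx":0,"dy":0,"dz":0,"rx":0,"ry":0,"rz":0,"gripper":0.35}
    - {"dx":0,"dy":0,"dz":0,"rx":0,"ry":0,"rz":0,"gripper":0.35}
    - {"dx":0,"dy":0,"dz":0,"rx":0,"ry":0,"rz":0,"gripper":0}
    - {"dx":0,"dy":0,"dz":0,"rx":0,"ry":0,"rz":0,"gripper":0}
    - {"dx":0,"dy":0,"dz":0,"rx":0,"ry":0,"rz":0,"gripper":0}
    - {"dx":0,"dy":0,"dz":0,"rx":0,"ry":0,"rz":0,"gripper":0}
    - {"dx":0,"dy":0,"dz":0,"rx":0,"ry":0,"rz":0,"gripper":0}

```text
t: 14.1
eef_pos: [629.8, -74.8, 188.4]
tcp_rot: [-1.571, -0.002, -0.115]
ft_force: [0.2, 0.1, 5.0]
opening: 0.105
```

Emit:
jog_arm:
  series:
    - {"dx":0,"dy":0,"dz":0.01,"rx":0,"ry":0,"rz":0,"gripper":0}
    - {"dx":0,"dy":0,"dz":0.012,"rx":0,"ry":0,"rz":0,"gripper":0}
    - {"dx":0,"dy":0,"dz":0,"rx":0,"ry":0,"rz":0,"gripper":0}
    - {"dx":-0.028,"dy":0.0031,"dz":0,"rx":0,"ry":0,"rz":0,"gripper":0}
    - {"dx":-0.028,"dy":0.0031,"dz":0,"rx":0,"ry":0,"rz":0,"gripper":0}
    - {"dx":-0.028,"dy":0.0031,"dz":0,"rx":0,"ry":0,"rz":0,"gripper":0}
    - {"dx":0,"dy":0,"dz":0,"rx":0,"ry":0,"rz":0,"gripper":0}
    - {"dx":0,"dy":0,"dz":0.02,"rx":0,"ry":0,"rz":0,"gripper":0}
    - {"dx":0,"dy":0,"dz":0.04,"rx":0,"ry":0,"rz":0,"gripper":0}
    - {"dx":0,"dy":0,"dz":0.04,"rx":0,"ry":0,"rz":0,"gripper":0}
    - {"dx":0,"dy":0,"dz":0,"rx":0,"ry":0,"rz":0,"gripper":0}
    - {"dx":0,"dy":0,"dz":0,"rx":0,"ry":0,"rz":0,"gripper":0}

```text
t: 15.3
eef_pos: [545.7, -65.4, 309.9]
tcp_rot: [-1.571, -0.001, -0.115]
ft_force: [0.3, 0.9, -3.1]
opening: 0.105
```

Emit:
jog_arm:
  series:
    - {"dx":-0.0264,"dy":-0.0307,"dz":0,"rx":0,"ry":0,"rz":0,"gripper":0}
    - {"dx":-0.0264,"dy":-0.0307,"dz":0,"rx":0,"ry":0,"rz":0,"gripper":0}
    - {"dx":-0.0264,"dy":-0.0307,"dz":0,"rx":0,"ry":0,"rz":0,"gripper":0}
    - {"dx":-0.0264,"dy":-0.0307,"dz":0,"rx":0,"ry":0,"rz":0,"gripper":0}
    - {"dx":0,"dy":0,"dz":-0.04,"rx":0,"ry":0,"rz":0,"gripper":0}
    - {"dx":0,"dy":0,"dz":-0.045,"rx":0,"ry":0,"rz":0,"gripper":0}
    - {"dx":0,"dy":0,"dz":-0.045,"rx":0,"ry":0,"rz":0,"gripper":0}
    - {"dx":0,"dy":0,"dz":-0.04,"rx":0,"ry":0,"rz":0,"gripper":0}
    - {"dx":0,"dy":0,"dz":0,"rx":0,"ry":0,"rz":0,"gripper":0}
    - {"dx":0,"dy":0,"dz":0,"rx":0,"ry":0,"rz":0,"gripper":0}
    - {"dx":0,"dy":0,"dz":0,"rx":0,"ry":0,"rz":0,"gripper":0}

```text
t: 16.4
eef_pos: [440.5, -188.5, 141.1]
tcp_rot: [-1.572, -0.002, -0.115]
ft_force: [0.2, 0.2, -0.8]
opening: 0.104
```

Emit:
jog_arm:
  series:
    - {"dx":0,"dy":0,"dz":-0.004,"rx":0,"ry":0,"rz":0,"gripper":0}
    - {"dx":0,"dy":0,"dz":-0.003,"rx":0,"ry":0,"rz":0,"gripper":0}
    - {"dx":0,"dy":0,"dz":0,"rx":0,"ry":0,"rz":0,"gripper":0}
    - {"dx":0,"dy":0,"dz":0,"rx":0,"ry":0,"rz":0,"gripper":0}

```text
t: 16.8
eef_pos: [439.9, -188.2, 132.9]
tcp_rot: [-1.571, -0.0, -0.116]
ft_force: [-0.6, -0.8, -2.4]
opening: 0.106
```

Emit:
jog_arm:
  series:
    - {"dx":0,"dy":0,"dz":-0.002,"rx":0,"ry":0,"rz":0,"gripper":0}
    - {"dx":0,"dy":0,"dz":-0.001,"rx":0,"ry":0,"rz":0,"gripper":0}
    - {"dx":0,"dy":0,"dz":0,"rx":0,"ry":0,"rz":0,"gripper":0}
    - {"dx":0,"dy":0,"dz":0,"rx":0,"ry":0,"rz":0,"gripper":0}

```text
t: 17.2
eef_pos: [440.0, -188.5, 130.5]
tcp_rot: [-1.571, -0.001, -0.115]
ft_force: [-2.4, 0.8, 11.9]
opening: 0.106
```

Emit:
jog_arm:
  series:
    - {"dx":0,"dy":0,"dz":0.001,"rx":0,"ry":0,"rz":0,"gripper":0.4}
    - {"dx":0,"dy":0,"dz":0,"rx":0,"ry":0,"rz":0,"gripper":0.4}
    - {"dx":0,"dy":0,"dz":0,"rx":0,"ry":0,"rz":0,"gripper":0.4}
    - {"dx":0,"dy":0,"dz":0,"rx":0,"ry":0,"rz":0,"gripper":0.4}
    - {"dx":0,"dy":0,"dz":0.02,"rx":0,"ry":0,"rz":0,"gripper":0.4}
    - {"dx":0,"dy":0,"dz":0.035,"rx":0,"ry":0,"rz":0,"gripper":0.4}
    - {"dx":0,"dy":0,"dz":0.035,"rx":0,"ry":0,"rz":0,"gripper":0.4}
    - {"dx":0,"dy":0,"dz":0.035,"rx":0,"ry":0,"rz":0,"gripper":0.4}
    - {"dx":0,"dy":0,"dz":0.035,"rx":0,"ry":0,"rz":0,"gripper":0.5}
    - {"dx":0.005,"dy":0.04,"dz":0,"rx":0,"ry":0,"rz":0,"gripper":0.5}
    - {"dx":0.005,"dy":0.04,"dz":0,"rx":0,"ry":0,"rz":0,"gripper":0.5}
    - {"dx":0.005,"dy":0.033,"dz":0,"rx":0,"ry":0,"rz":0,"gripper":0.5}

```text
t: 18.4
eef_pos: [454.6, -73.7, 290.8]
tcp_rot: [-1.571, -0.0, -0.116]
ft_force: [-0.1, -0.2, -0.9]
opening: 0.501
```

Emit:
jog_arm:
  series:
    - {"dx":0,"dy":0,"dz":0,"rx":0,"ry":0,"rz":0,"gripper":0.5}
    - {"dx":0,"dy":0,"dz":0,"rx":0,"ry":0,"rz":0,"gripper":0.5}

```text
t: 18.6
eef_pos: [454.9, -74.8, 290.6]
tcp_rot: [-1.571, -0.0, -0.114]
ft_force: [-0.1, -0.4, 0.5]
opening: 0.502
```

```bash
python3 - <<'E'
from h import *
im=wsnap("k_wrist"); cv2.imwrite("pics/k_w.png",cv2.resize(im,None,fx=1.5,fy=1.5))
im=snap("side","k_side"); crop(im,170,100,340,350,2.4,"k_s")
E
```

```text
18.6 [454.9 -74.8 290.6] [-1.571 -0.    -0.114]
```

View pics/k_w.png

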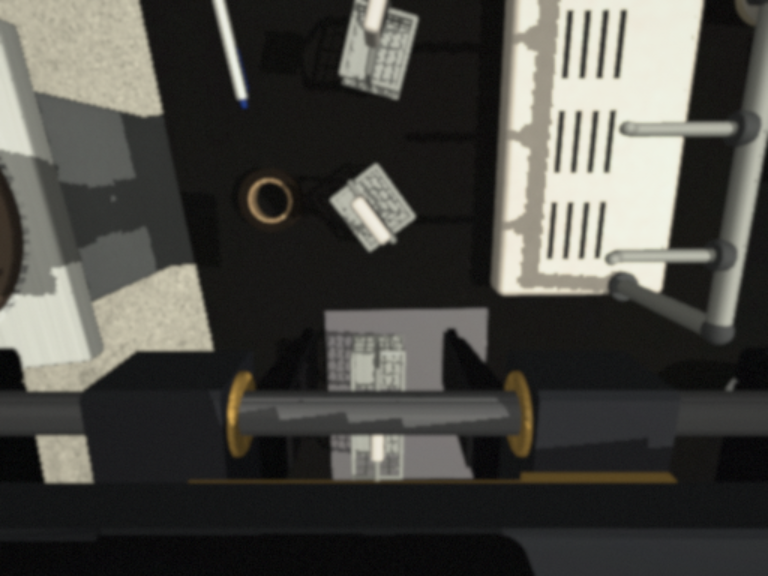

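View pics/k_s.png

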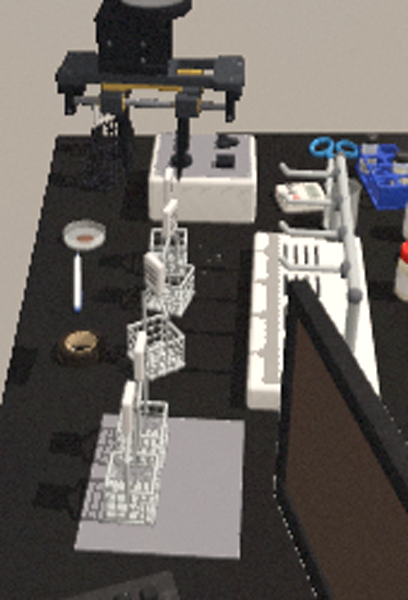

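```bash
python3 - <<'E'
from h import *
im=cv2.imread("pics/k_wrist.png"); crop(im,210,100,285,175,8,"k_z")
E
```

```text
(no output)
```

View pics/k_z.png

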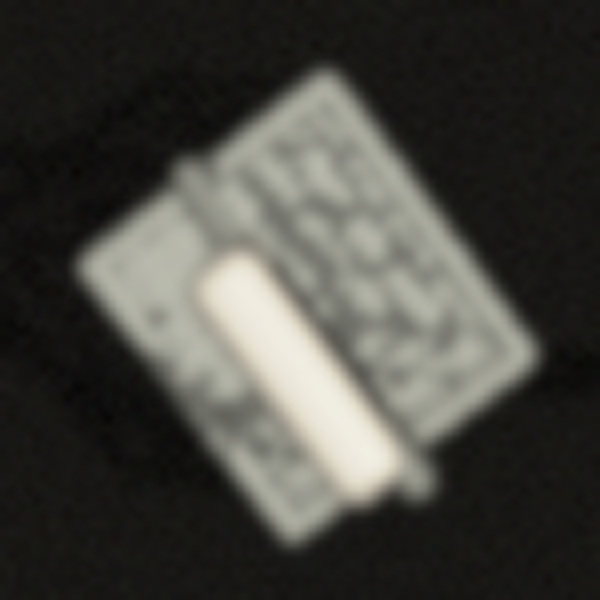

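```bash
python3 - <<'E'
from h import *
f=lambda u,v:(210+(u-3.5)/8,100+(v-3.5)/8)
c=wz("k_wrist",f(301,373),148); a=wz("k_wrist",f(228,276),148); b=wz("k_wrist",f(372,470),148)
print(c.round(1),(a-b).round(1),np.degrees(np.arctan2(-(a-b)[0],(a-b)[1])))
r=[wz("k_wrist",f(*p),45) for p in [(328,68),(540,350),(290,545),(78,265)]]
print(np.mean(r,0).round(1),np.degrees(np.arctan2(-(r[0]-r[1])[0],(r[0]-r[1])[1])))
E
```

```text
[454.2 -35.1 148. ] [-14.2  24.5   0. ] 30.12949717509503
[453.6 -35.4  45. ] 31.38427938931502
```

Emit:
jog_arm:
  series:
    - {"dx":0,"dy":0.02,"dz":0,"rx":0,"ry":0,"rz":7.5,"gripper":0.5}
    - {"dx":-0.001,"dy":0.0197,"dz":0,"rx":0,"ry":0,"rz":7.5,"gripper":0.5}
    - {"dx":0,"dy":0,"dz":0,"rx":0,"ry":0,"rz":7.5,"gripper":0.5}
    - {"dx":0,"dy":0,"dz":0,"rx":0,"ry":0,"rz":7.5,"gripper":0.5}
    - {"dx":0,"dy":0,"dz":0,"rx":0,"ry":0,"rz":7.3,"gripper":0.5}
    - {"dx":0,"dy":0,"dz":-0.045,"rx":0,"ry":0,"rz":0,"gripper":0.5}
    - {"dx":0,"dy":0,"dz":-0.045,"rx":0,"ry":0,"rz":0,"gripper":0.5}
    - {"dx":0,"dy":0,"dz":0,"rx":0,"ry":0,"rz":0,"gripper":0.5}
    - {"dx":0,"dy":0,"dz":0,"rx":0,"ry":0,"rz":0,"gripper":0.5}

```text
t: 19.6
eef_pos: [454.1, -36.3, 201.2]
tcp_rot: [-1.57, 0.001, 0.534]
ft_force: [0.7, 0.4, 1.0]
opening: 0.498
```

```bash
python3 - <<'E'
from h import *
im=wsnap("l_wrist"); cv2.imwrite("pics/l_w.png",cv2.resize(im,None,fx=1.5,fy=1.5))
E
```

```text
19.6 [454.1 -36.3 201.2] [-1.57e+00  1.00e-03  5.34e-01]
```

View pics/l_w.png

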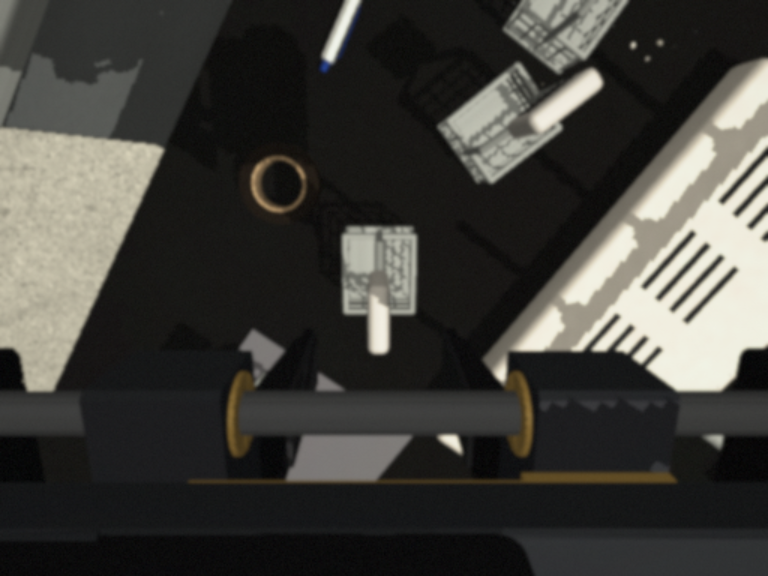

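Emit:
jog_arm:
  series:
    - {"dx":0,"dy":0.001,"dz":-0.035,"rx":0,"ry":0,"rz":0,"gripper":0.5}
    - {"dx":0,"dy":0,"dz":-0.035,"rx":0,"ry":0,"rz":0,"gripper":0.5}
    - {"dx":0,"dy":0,"dz":-0.005,"rx":0,"ry":0,"rz":0,"gripper":0.5}
    - {"dx":0,"dy":0,"dz":0,"rx":0,"ry":0,"rz":0,"gripper":0.5}
    - {"dx":0,"dy":0,"dz":0,"rx":0,"ry":0,"rz":0,"gripper":0}
    - {"dx":0,"dy":0,"dz":0,"rx":0,"ry":0,"rz":0,"gripper":0}
    - {"dx":0,"dy":0,"dz":0,"rx":0,"ry":0,"rz":0,"gripper":0}
    - {"dx":0,"dy":0,"dz":0,"rx":0,"ry":0,"rz":0,"gripper":0}
    - {"dx":0,"dy":0,"dz":0,"rx":0,"ry":0,"rz":0,"gripper":0}
    - {"dx":0,"dy":0,"dz":0,"rx":0,"ry":0,"rz":0,"gripper":0}

```text
t: 20.65
eef_pos: [453.8, -34.5, 125.7]
tcp_rot: [-1.571, -0.0, 0.536]
ft_force: [-1.3, -0.6, -0.8]
opening: 0.105
```

Emit:
jog_arm:
  series:
    - {"dx":0,"dy":0,"dz":0.02,"rx":0,"ry":0,"rz":0,"gripper":0}
    - {"dx":0,"dy":0,"dz":0.035,"rx":0,"ry":0,"rz":0,"gripper":0}
    - {"dx":0,"dy":0,"dz":0.03,"rx":0,"ry":0,"rz":0,"gripper":0}
    - {"dx":0,"dy":0,"dz":0,"rx":0,"ry":0,"rz":-7.5,"gripper":0}
    - {"dx":0,"dy":0,"dz":0,"rx":0,"ry":0,"rz":-7.5,"gripper":0}
    - {"dx":0.02,"dy":0.01,"dz":0,"rx":0,"ry":0,"rz":-7.5,"gripper":0}
    - {"dx":0.02,"dy":0.01,"dz":0,"rx":0,"ry":0,"rz":-7.5,"gripper":0}
    - {"dx":0.02,"dy":0.01,"dz":0,"rx":0,"ry":0,"rz":-7.2,"gripper":0}
    - {"dx":0.02,"dy":0.006,"dz":0,"rx":0,"ry":0,"rz":0,"gripper":0}
    - {"dx":0.023,"dy":0.006,"dz":0,"rx":0,"ry":0,"rz":0,"gripper":0}
    - {"dx":0,"dy":0,"dz":0,"rx":0,"ry":0,"rz":0,"gripper":0}
    - {"dx":0,"dy":0,"dz":0,"rx":0,"ry":0,"rz":0,"gripper":0}

```text
t: 21.85
eef_pos: [556.4, 7.6, 210.0]
tcp_rot: [-1.571, 0.002, -0.113]
ft_force: [-0.0, -0.4, -1.2]
opening: 0.105
```

```bash
python3 - <<'E'
from h import *
im=wsnap("n_wrist"); cv2.imwrite("pics/n_w.png",cv2.resize(im,None,fx=1.5,fy=1.5))
im=snap("side","n_side"); crop(im,170,100,340,350,2.4,"n_s")
E
```

```text
21.85 [556.4   7.6 210. ] [-1.571  0.002 -0.113]
```

View pics/n_w.png

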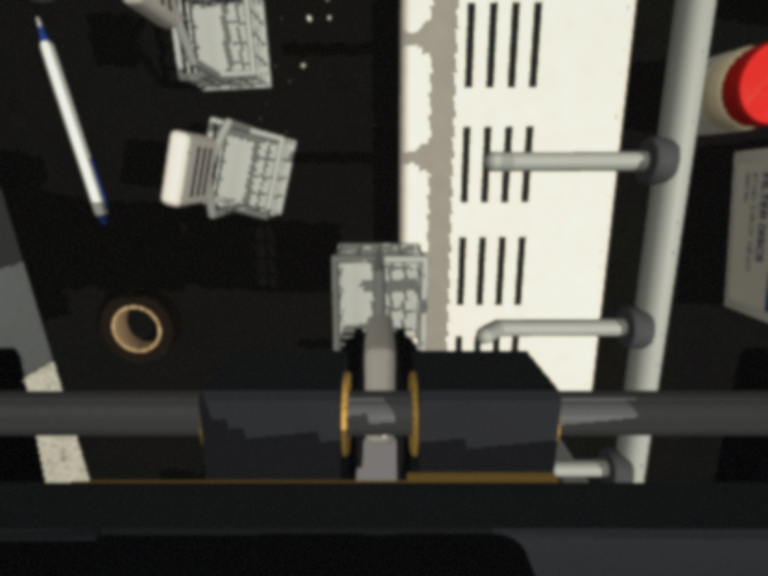

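View pics/n_s.png

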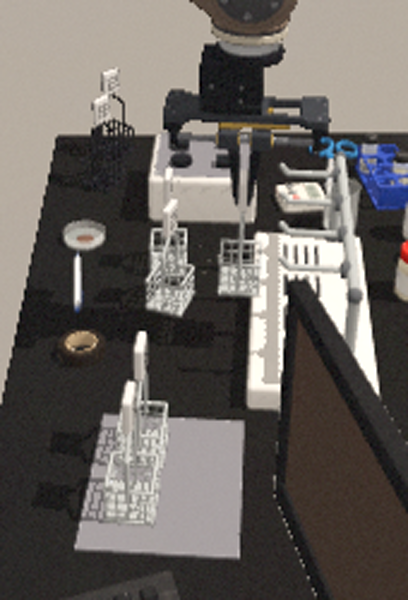

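Emit:
jog_arm:
  series:
    - {"dx":0.021,"dy":-0.0023,"dz":0,"rx":0,"ry":0,"rz":0,"gripper":0}
    - {"dx":0.021,"dy":-0.0023,"dz":0,"rx":0,"ry":0,"rz":0,"gripper":0}
    - {"dx":0.021,"dy":-0.0024,"dz":0,"rx":0,"ry":0,"rz":0,"gripper":0}
    - {"dx":0.021,"dy":-0.0024,"dz":0,"rx":0,"ry":0,"rz":0,"gripper":0}
    - {"dx":0,"dy":0,"dz":0,"rx":0,"ry":0,"rz":0,"gripper":0}
    - {"dx":0,"dy":0,"dz":-0.008,"rx":0,"ry":0,"rz":0,"gripper":0}
    - {"dx":0,"dy":0,"dz":-0.008,"rx":0,"ry":0,"rz":0,"gripper":0}
    - {"dx":0,"dy":0,"dz":0,"rx":0,"ry":0,"rz":0,"gripper":0}
    - {"dx":0,"dy":0,"dz":0,"rx":0,"ry":0,"rz":0,"gripper":0}

```text
t: 22.85
eef_pos: [640.3, -1.9, 194.5]
tcp_rot: [-1.571, 0.001, -0.114]
ft_force: [0.4, -0.5, -1.6]
opening: 0.105
```

Emit:
jog_arm:
  series:
    - {"dx":0,"dy":0,"dz":-0.004,"rx":0,"ry":0,"rz":0,"gripper":0}
    - {"dx":0,"dy":0,"dz":-0.003,"rx":0,"ry":0,"rz":0,"gripper":0}
    - {"dx":0,"dy":0,"dz":0,"rx":0,"ry":0,"rz":0,"gripper":0}
    - {"dx":0,"dy":0,"dz":0,"rx":0,"ry":0,"rz":0,"gripper":0}

```text
t: 23.25
eef_pos: [640.8, -1.9, 187.7]
tcp_rot: [-1.571, -0.0, -0.114]
ft_force: [-0.4, 0.8, -1.8]
opening: 0.108
```

Emit:
jog_arm:
  series:
    - {"dx":0,"dy":0,"dz":-0.0015,"rx":0,"ry":0,"rz":0,"gripper":0}
    - {"dx":0,"dy":0,"dz":0,"rx":0,"ry":0,"rz":0,"gripper":0}
    - {"dx":0,"dy":0,"dz":0,"rx":0,"ry":0,"rz":0,"gripper":0}

```text
t: 23.55
eef_pos: [641.0, -2.0, 186.7]
tcp_rot: [-1.571, -0.001, -0.114]
ft_force: [-1.5, -0.3, 3.8]
opening: 0.102
```

Emit:
jog_arm:
  series:
    - {"dx":0,"dy":0,"dz":0,"rx":0,"ry":0,"rz":0,"gripper":0.35}
    - {"dx":0,"dy":0,"dz":0,"rx":0,"ry":0,"rz":0,"gripper":0.35}
    - {"dx":0,"dy":0,"dz":0,"rx":0,"ry":0,"rz":0,"gripper":0.35}
    - {"dx":0,"dy":0,"dz":0.015,"rx":0,"ry":0,"rz":0,"gripper":0.35}
    - {"dx":0,"dy":0,"dz":0.03,"rx":0,"ry":0,"rz":0,"gripper":0.35}
    - {"dx":0,"dy":0,"dz":0.03,"rx":0,"ry":0,"rz":0,"gripper":0.35}
    - {"dx":0,"dy":0,"dz":0.03,"rx":0,"ry":0,"rz":0,"gripper":0.35}
    - {"dx":-0.043,"dy":0.012,"dz":0,"rx":0,"ry":0,"rz":0,"gripper":0.5}
    - {"dx":-0.043,"dy":0.012,"dz":0,"rx":0,"ry":0,"rz":0,"gripper":0.5}
    - {"dx":-0.043,"dy":0.012,"dz":0,"rx":0,"ry":0,"rz":0,"gripper":0.5}
    - {"dx":-0.042,"dy":0.012,"dz":0,"rx":0,"ry":0,"rz":0,"gripper":0.5}
    - {"dx":0,"dy":0,"dz":0,"rx":0,"ry":0,"rz":0,"gripper":0.5}

```text
t: 24.75
eef_pos: [465.7, 47.2, 291.6]
tcp_rot: [-1.571, 0.001, -0.113]
ft_force: [0.2, 0.6, 0.4]
opening: 0.498
```

Emit:
jog_arm:
  series:
    - {"dx":0,"dy":0,"dz":0,"rx":0,"ry":0,"rz":0,"gripper":0.5}

```text
t: 24.85
eef_pos: [469.7, 46.3, 291.8]
tcp_rot: [-1.571, -0.002, -0.113]
ft_force: [0.6, -0.1, 0.5]
opening: 0.497
```

```bash
python3 - <<'E'
from h import *
im=wsnap("o_wrist"); cv2.imwrite("pics/o_w.png",cv2.resize(im,None,fx=1.5,fy=1.5))
im=snap("side","o_side"); crop(im,170,100,340,350,2.4,"o_s")
E
```

```text
24.85 [469.7  46.3 291.8] [-1.571 -0.002 -0.113]
```

View pics/o_w.png

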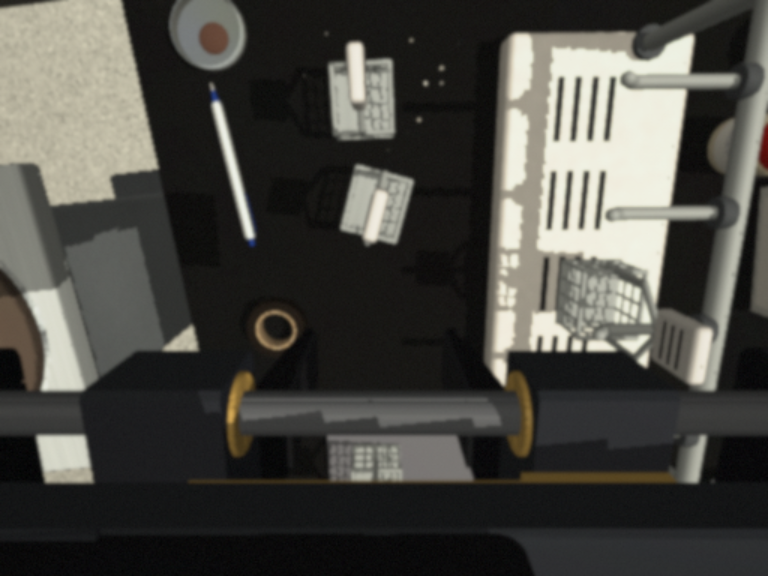

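View pics/o_s.png

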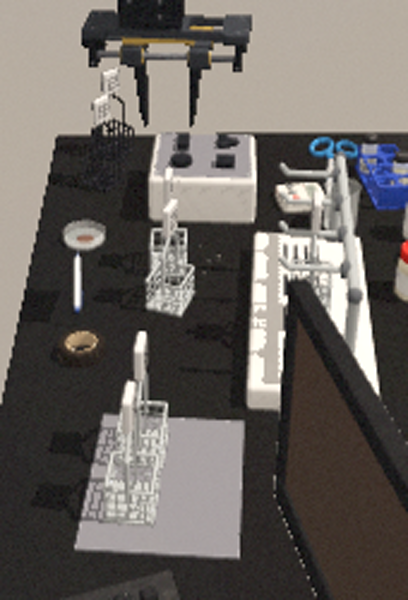

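```bash
python3 - <<'E'
from h import *
im=cv2.imread("pics/o_wrist.png"); crop(im,210,95,285,170,8,"o_z"); crop(im,360,160,485,260,6,"o_h")
E
```

```text
(no output)
```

View pics/o_z.png

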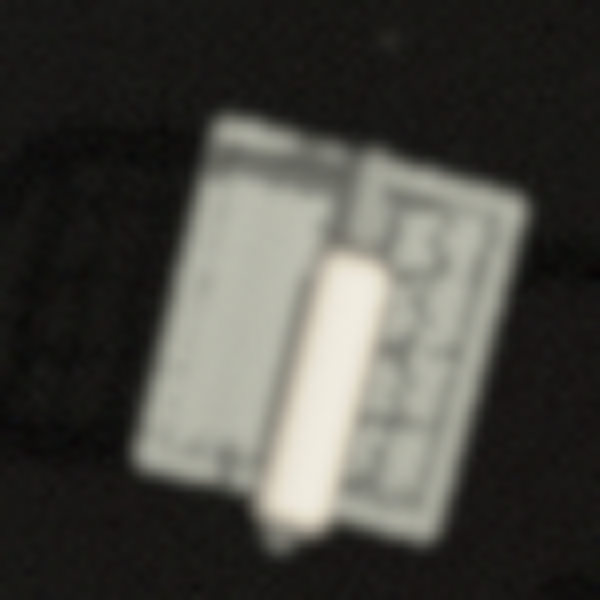

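View pics/o_h.png

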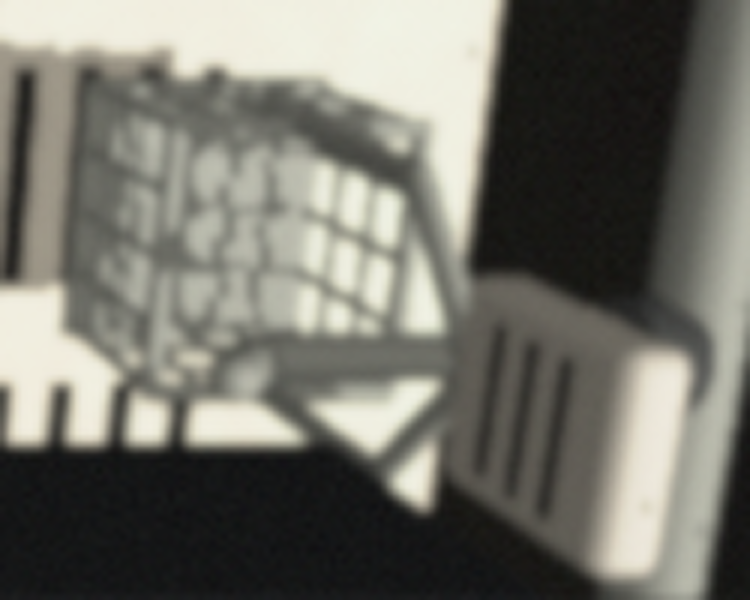

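```bash
python3 - <<'E'
from h import *
f=lambda u,v:(210+(u-3.5)/8,95+(v-3.5)/8)
g=lambda p,q:np.degrees(np.arctan2(-(p-q)[0],(p-q)[1]))
c=wz("o_wrist",f(326,390),148); a=wz("o_wrist",f(355,258),148); b=wz("o_wrist",f(297,523),148)
print(c.round(1),np.linalg.norm(a-b),g(a,b))
r=[wz("o_wrist",f(*p),45) for p in [(215,115),(530,200),(435,545),(135,462)]]
print(np.mean(r,0).round(1),g(r[0],r[3]),g(r[1],r[2]))
h=lambda u,v:(360+(u-2.5)/6,160+(v-2.5)/6)
a=wz("o_wrist",h(670,350),209);b=wz("o_wrist",h(630,570),209);print("hung tab",a.round(1),b.round(1),((a+b)/2).round(1),g(a,b))
E
```

```text
[472.5  88.3 148. ] 31.84434267059418 -18.996879769126174
[472.2  87.9  45. ] -20.555032298110973 -21.282679760023505
hung tab [642.9  14.9 209. ] [639.2 -16.8 209. ] [641.  -1. 209.] -6.616612561281945
```

Emit:
jog_arm:
  series:
    - {"dx":0.0015,"dy":0.021,"dz":0,"rx":0,"ry":0,"rz":-7,"gripper":0.5}
    - {"dx":0.001,"dy":0.021,"dz":0,"rx":0,"ry":0,"rz":-6.7,"gripper":0.5}
    - {"dx":0,"dy":0,"dz":-0.045,"rx":0,"ry":0,"rz":0,"gripper":0.5}
    - {"dx":0,"dy":0,"dz":-0.045,"rx":0,"ry":0,"rz":0,"gripper":0.5}
    - {"dx":0,"dy":0,"dz":0,"rx":0,"ry":0,"rz":0,"gripper":0.5}
    - {"dx":0,"dy":0,"dz":0,"rx":0,"ry":0,"rz":0,"gripper":0.5}
    - {"dx":0,"dy":0,"dz":0,"rx":0,"ry":0,"rz":0,"gripper":0.5}

```text
t: 25.65
eef_pos: [473.7, 87.9, 202.9]
tcp_rot: [-1.57, -0.002, -0.353]
ft_force: [-0.6, -0.8, 0.7]
opening: 0.5
```

```bash
python3 - <<'E'
from h import *
im=wsnap("p_wrist"); cv2.imwrite("pics/p_w.png",cv2.resize(im,None,fx=1.5,fy=1.5))
E
```

```text
25.65 [473.7  87.9 202.9] [-1.57  -0.002 -0.353]
```

View pics/p_w.png

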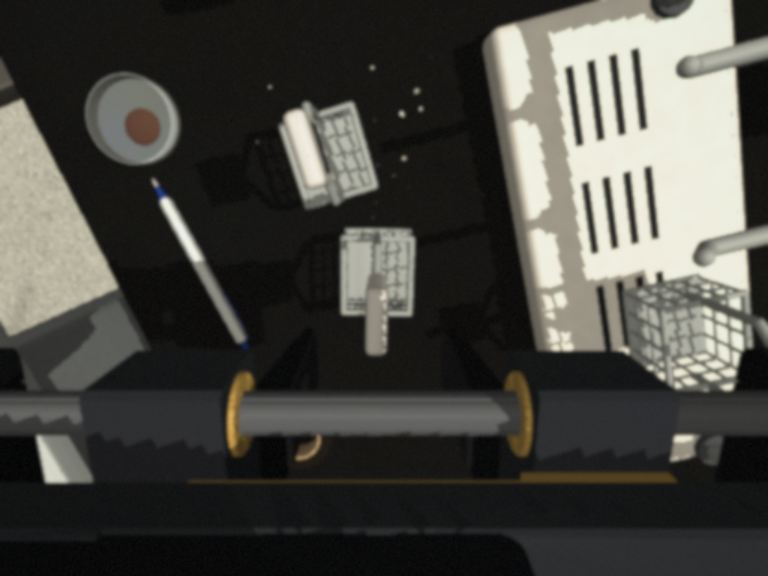

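Emit:
jog_arm:
  series:
    - {"dx":-0.0013,"dy":0.0005,"dz":-0.035,"rx":0,"ry":0,"rz":0,"gripper":0.5}
    - {"dx":0,"dy":0,"dz":-0.035,"rx":0,"ry":0,"rz":0,"gripper":0.5}
    - {"dx":0,"dy":0,"dz":-0.007,"rx":0,"ry":0,"rz":0,"gripper":0.5}
    - {"dx":0,"dy":0,"dz":0,"rx":0,"ry":0,"rz":0,"gripper":0.5}
    - {"dx":0,"dy":0,"dz":0,"rx":0,"ry":0,"rz":0,"gripper":0}
    - {"dx":0,"dy":0,"dz":0,"rx":0,"ry":0,"rz":0,"gripper":0}
    - {"dx":0,"dy":0,"dz":0,"rx":0,"ry":0,"rz":0,"gripper":0}
    - {"dx":0,"dy":0,"dz":0,"rx":0,"ry":0,"rz":0,"gripper":0}
    - {"dx":0,"dy":0,"dz":0,"rx":0,"ry":0,"rz":0,"gripper":0}
    - {"dx":0,"dy":0,"dz":0,"rx":0,"ry":0,"rz":0,"gripper":0}

```text
t: 26.7
eef_pos: [471.1, 88.6, 124.3]
tcp_rot: [-1.571, -0.0, -0.353]
ft_force: [0.5, -0.3, 2.4]
opening: 0.106
```

Emit:
jog_arm:
  series:
    - {"dx":0,"dy":0,"dz":0.02,"rx":0,"ry":0,"rz":0,"gripper":0}
    - {"dx":0,"dy":0,"dz":0.035,"rx":0,"ry":0,"rz":0,"gripper":0}
    - {"dx":0,"dy":0,"dz":0.029,"rx":0,"ry":0,"rz":0,"gripper":0}
    - {"dx":0,"dy":0,"dz":0,"rx":0,"ry":0,"rz":7,"gripper":0}
    - {"dx":0.024,"dy":-0.0018,"dz":0,"rx":0,"ry":0,"rz":6.7,"gripper":0}
    - {"dx":0.024,"dy":-0.0018,"dz":0,"rx":0,"ry":0,"rz":0,"gripper":0}
    - {"dx":0.023,"dy":-0.0018,"dz":0,"rx":0,"ry":0,"rz":0,"gripper":0}
    - {"dx":0.023,"dy":-0.0018,"dz":0,"rx":0,"ry":0,"rz":0,"gripper":0}
    - {"dx":0,"dy":0,"dz":0,"rx":0,"ry":0,"rz":0,"gripper":0}
    - {"dx":0,"dy":0,"dz":0,"rx":0,"ry":0,"rz":0,"gripper":0}

```text
t: 27.7
eef_pos: [564.5, 81.4, 207.5]
tcp_rot: [-1.571, 0.002, -0.114]
ft_force: [-0.7, -0.5, -2.2]
opening: 0.106
```

```bash
python3 - <<'E'
from h import *
im=wsnap("q_wrist"); cv2.imwrite("pics/q_w.png",cv2.resize(im,None,fx=1.5,fy=1.5))
E
```

```text
27.7 [564.5  81.4 207.5] [-1.571  0.002 -0.114]
```

View pics/q_w.png

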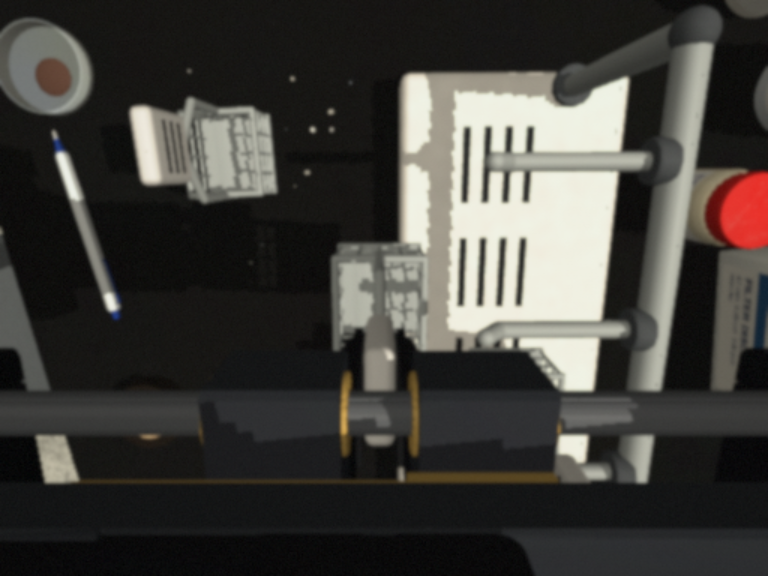

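Emit:
jog_arm:
  series:
    - {"dx":0.021,"dy":-0.0023,"dz":0,"rx":0,"ry":0,"rz":0,"gripper":0}
    - {"dx":0.021,"dy":-0.0023,"dz":0,"rx":0,"ry":0,"rz":0,"gripper":0}
    - {"dx":0.021,"dy":-0.0024,"dz":0,"rx":0,"ry":0,"rz":0,"gripper":0}
    - {"dx":0.022,"dy":-0.0024,"dz":0,"rx":0,"ry":0,"rz":0,"gripper":0}
    - {"dx":0,"dy":0,"dz":0,"rx":0,"ry":0,"rz":0,"gripper":0}
    - {"dx":0,"dy":0,"dz":-0.008,"rx":0,"ry":0,"rz":0,"gripper":0}
    - {"dx":0,"dy":0,"dz":-0.008,"rx":0,"ry":0,"rz":0,"gripper":0}
    - {"dx":0,"dy":0,"dz":-0.003,"rx":0,"ry":0,"rz":0,"gripper":0}
    - {"dx":0,"dy":0,"dz":0,"rx":0,"ry":0,"rz":0,"gripper":0}
    - {"dx":0,"dy":0,"dz":0,"rx":0,"ry":0,"rz":0,"gripper":0}

```text
t: 28.75
eef_pos: [649.9, 72.1, 189.3]
tcp_rot: [-1.571, -0.0, -0.114]
ft_force: [0.6, -0.3, -0.4]
opening: 0.104
```

Emit:
jog_arm:
  series:
    - {"dx":0,"dy":0,"dz":-0.0015,"rx":0,"ry":0,"rz":0,"gripper":0}
    - {"dx":0,"dy":0,"dz":0,"rx":0,"ry":0,"rz":0,"gripper":0}
    - {"dx":0,"dy":0,"dz":0,"rx":0,"ry":0,"rz":0,"gripper":0}

```text
t: 29.05
eef_pos: [650.0, 72.0, 187.8]
tcp_rot: [-1.571, -0.0, -0.114]
ft_force: [0.1, -0.0, -0.5]
opening: 0.105
```

Emit:
jog_arm:
  series:
    - {"dx":0,"dy":0,"dz":-0.0015,"rx":0,"ry":0,"rz":0,"gripper":0}
    - {"dx":0,"dy":0,"dz":-0.001,"rx":0,"ry":0,"rz":0,"gripper":0}
    - {"dx":0,"dy":0,"dz":0,"rx":0,"ry":0,"rz":0,"gripper":0}
    - {"dx":0,"dy":0,"dz":0,"rx":0,"ry":0,"rz":0,"gripper":0}

```text
t: 29.45
eef_pos: [650.2, 71.8, 185.7]
tcp_rot: [-1.571, -0.001, -0.114]
ft_force: [-1.4, -1.9, 4.4]
opening: 0.105
```

Emit:
jog_arm:
  series:
    - {"dx":0,"dy":0,"dz":0,"rx":0,"ry":0,"rz":0,"gripper":0.35}
    - {"dx":0,"dy":0,"dz":0,"rx":0,"ry":0,"rz":0,"gripper":0.35}
    - {"dx":0,"dy":0,"dz":0,"rx":0,"ry":0,"rz":0,"gripper":0.35}
    - {"dx":0,"dy":0,"dz":0.015,"rx":0,"ry":0,"rz":0,"gripper":0.35}
    - {"dx":0,"dy":0,"dz":0.03,"rx":0,"ry":0,"rz":0,"gripper":0.35}
    - {"dx":0,"dy":0,"dz":0.03,"rx":0,"ry":0,"rz":0,"gripper":0.35}
    - {"dx":0,"dy":0,"dz":0.03,"rx":0,"ry":0,"rz":0,"gripper":0.35}
    - {"dx":-0.045,"dy":0.0145,"dz":0,"rx":0,"ry":0,"rz":0,"gripper":0.5}
    - {"dx":-0.045,"dy":0.0145,"dz":0,"rx":0,"ry":0,"rz":0,"gripper":0.5}
    - {"dx":-0.045,"dy":0.0145,"dz":0,"rx":0,"ry":0,"rz":0,"gripper":0.5}
    - {"dx":-0.045,"dy":0.0145,"dz":0,"rx":0,"ry":0,"rz":0,"gripper":0.5}
    - {"dx":0,"dy":0,"dz":0,"rx":0,"ry":0,"rz":0,"gripper":0.5}

```text
t: 30.65
eef_pos: [465.6, 131.2, 290.6]
tcp_rot: [-1.571, 0.001, -0.112]
ft_force: [0.3, 0.9, 0.7]
opening: 0.502
```

Emit:
jog_arm:
  series:
    - {"dx":0,"dy":0,"dz":0,"rx":0,"ry":0,"rz":0,"gripper":0.5}
    - {"dx":0,"dy":0,"dz":0,"rx":0,"ry":0,"rz":0,"gripper":0.5}

```text
t: 30.85
eef_pos: [471.0, 129.9, 290.3]
tcp_rot: [-1.571, -0.001, -0.114]
ft_force: [-0.7, -0.4, -0.2]
opening: 0.5
```

```bash
python3 - <<'E'
from h import *
im=wsnap("r_wrist"); cv2.imwrite("pics/r_w.png",cv2.resize(im,None,fx=1.5,fy=1.5)); crop(im,210,95,285,170,8,"r_z")
im=snap("side","r_side"); crop(im,170,100,340,350,2.4,"r_s")
E
```

```text
30.85 [471.  129.9 290.3] [-1.571e+00 -1.000e-03 -1.140e-01]
```

View pics/r_w.png

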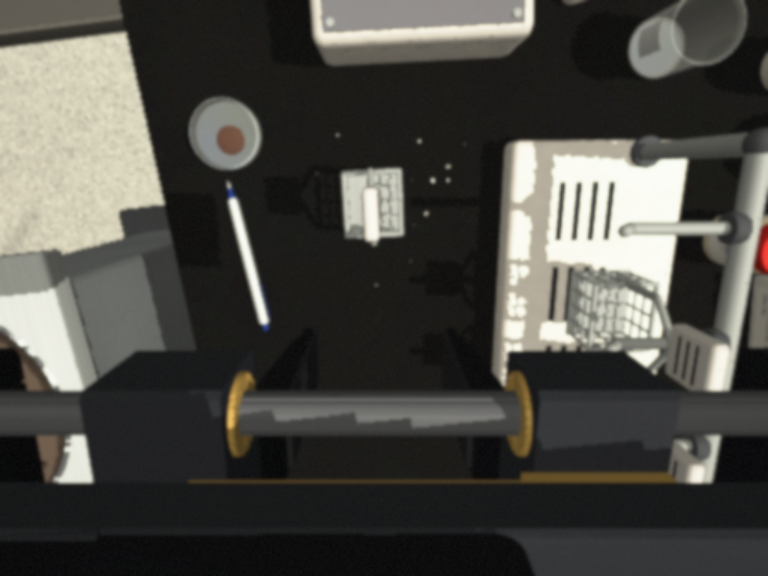

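View pics/r_z.png

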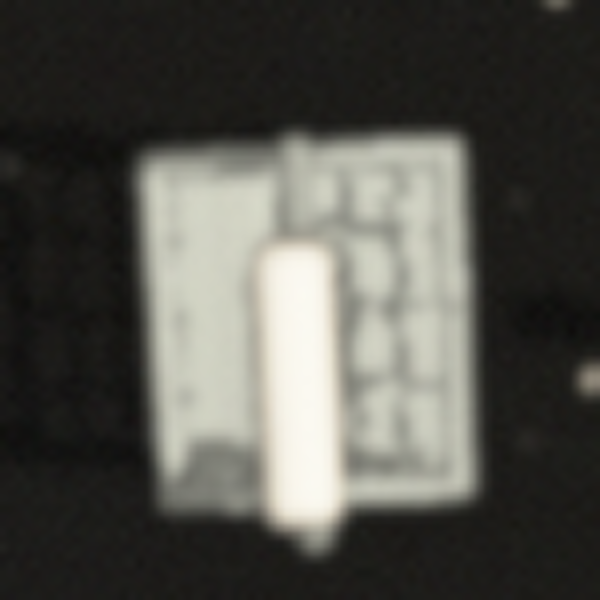

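View pics/r_s.png

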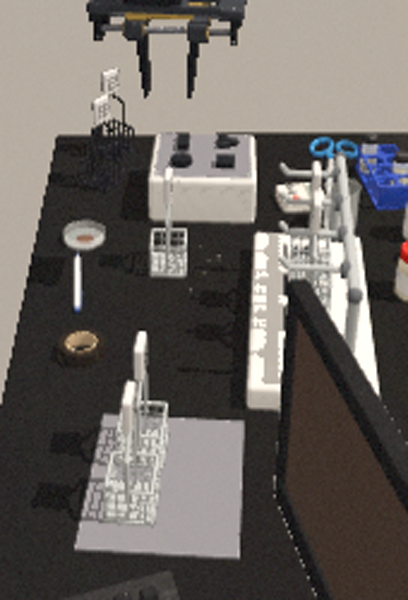

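```bash
python3 - <<'E'
from h import *
f=lambda u,v:(210+(u-3.5)/8,95+(v-3.5)/8)
g=lambda p,q:np.degrees(np.arctan2(-(p-q)[0],(p-q)[1]))
c=wz("r_wrist",f(301,386),148); a=wz("r_wrist",f(298,245),148); b=wz("r_wrist",f(304,527),148)
print(c.round(1),np.linalg.norm(a-b),g(a,b))
r=[wz("r_wrist",f(*p),45) for p in [(140,155),(465,138),(477,495),(160,512)]]
print(np.mean(r,0).round(1),g(r[0],r[3]),g(r[1],r[2]))
E
```

```text
[470.8 172.8 148. ] 32.88372012366885 -5.502311618429166
[470.5 172.7  45. ] -4.3187125273902955 -3.8313924089715714
```

Emit:
jog_arm:
  series:
    - {"dx":0,"dy":0.0214,"dz":0,"rx":0,"ry":0,"rz":2,"gripper":0.5}
    - {"dx":-0.0004,"dy":0.0214,"dz":0,"rx":0,"ry":0,"rz":0,"gripper":0.5}
    - {"dx":0,"dy":0,"dz":-0.045,"rx":0,"ry":0,"rz":0,"gripper":0.5}
    - {"dx":0,"dy":0,"dz":-0.045,"rx":0,"ry":0,"rz":0,"gripper":0.5}
    - {"dx":0,"dy":0,"dz":0,"rx":0,"ry":0,"rz":0,"gripper":0.5}
    - {"dx":0,"dy":0,"dz":0,"rx":0,"ry":0,"rz":0,"gripper":0.5}
    - {"dx":0,"dy":0,"dz":0,"rx":0,"ry":0,"rz":0,"gripper":0.5}

```text
t: 31.65
eef_pos: [470.9, 172.8, 202.0]
tcp_rot: [-1.57, -0.002, -0.079]
ft_force: [0.4, 0.6, -0.3]
opening: 0.503
```

```bash
python3 - <<'E'
from h import *
im=wsnap("s_wrist"); cv2.imwrite("pics/s_w.png",cv2.resize(im,None,fx=1.5,fy=1.5))
E
```

```text
31.65 [470.9 172.8 202. ] [-1.57  -0.002 -0.079]
```

View pics/s_w.png

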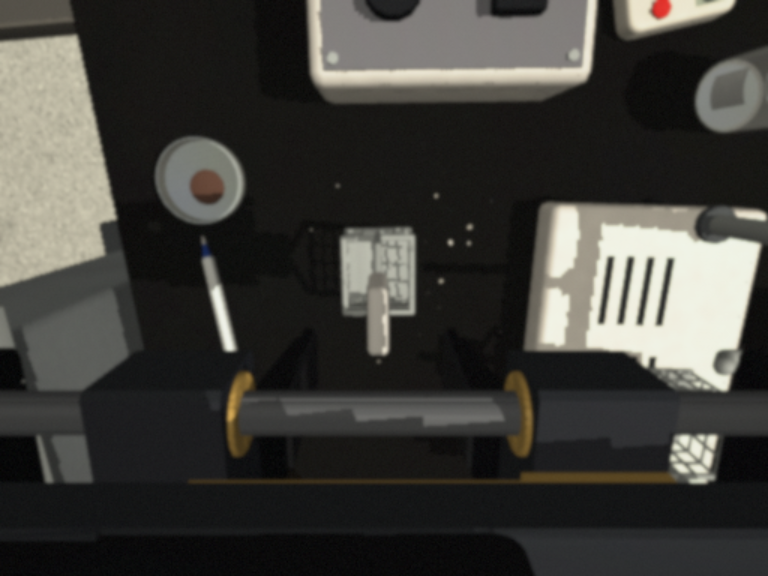

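Emit:
jog_arm:
  series:
    - {"dx":-0.0005,"dy":0,"dz":-0.035,"rx":0,"ry":0,"rz":0,"gripper":0.5}
    - {"dx":0,"dy":0,"dz":-0.035,"rx":0,"ry":0,"rz":0,"gripper":0.5}
    - {"dx":0,"dy":0,"dz":-0.006,"rx":0,"ry":0,"rz":0,"gripper":0.5}
    - {"dx":0,"dy":0,"dz":0,"rx":0,"ry":0,"rz":0,"gripper":0.5}
    - {"dx":0,"dy":0,"dz":0,"rx":0,"ry":0,"rz":0,"gripper":0}
    - {"dx":0,"dy":0,"dz":0,"rx":0,"ry":0,"rz":0,"gripper":0}
    - {"dx":0,"dy":0,"dz":0,"rx":0,"ry":0,"rz":0,"gripper":0}
    - {"dx":0,"dy":0,"dz":0,"rx":0,"ry":0,"rz":0,"gripper":0}
    - {"dx":0,"dy":0,"dz":0,"rx":0,"ry":0,"rz":0,"gripper":0}
    - {"dx":0,"dy":0,"dz":0,"rx":0,"ry":0,"rz":0,"gripper":0}

```text
t: 32.7
eef_pos: [469.2, 172.8, 124.3]
tcp_rot: [-1.571, -0.0, -0.079]
ft_force: [-0.0, 0.2, 4.4]
opening: 0.104
```

Emit:
jog_arm:
  series:
    - {"dx":0,"dy":0,"dz":0.02,"rx":0,"ry":0,"rz":0,"gripper":0}
    - {"dx":0,"dy":0,"dz":0.035,"rx":0,"ry":0,"rz":0,"gripper":0}
    - {"dx":0,"dy":0,"dz":0.03,"rx":0,"ry":0,"rz":-2,"gripper":0}
    - {"dx":0.026,"dy":-0.0045,"dz":0,"rx":0,"ry":0,"rz":0,"gripper":0}
    - {"dx":0.026,"dy":-0.0045,"dz":0,"rx":0,"ry":0,"rz":0,"gripper":0}
    - {"dx":0.026,"dy":-0.0045,"dz":0,"rx":0,"ry":0,"rz":0,"gripper":0}
    - {"dx":0.026,"dy":-0.0045,"dz":0,"rx":0,"ry":0,"rz":0,"gripper":0}
    - {"dx":0,"dy":0,"dz":0,"rx":0,"ry":0,"rz":0,"gripper":0}
    - {"dx":0,"dy":0,"dz":0,"rx":0,"ry":0,"rz":0,"gripper":0}

```text
t: 33.6
eef_pos: [572.7, 154.6, 208.4]
tcp_rot: [-1.571, 0.002, -0.114]
ft_force: [-0.1, -0.1, -2.8]
opening: 0.104
```

```bash
python3 - <<'E'
from h import *
im=wsnap("t_wrist"); cv2.imwrite("pics/t_w.png",cv2.resize(im,None,fx=1.5,fy=1.5))
E
```

```text
33.6 [572.7 154.6 208.4] [-1.571  0.002 -0.114]
```

View pics/t_w.png

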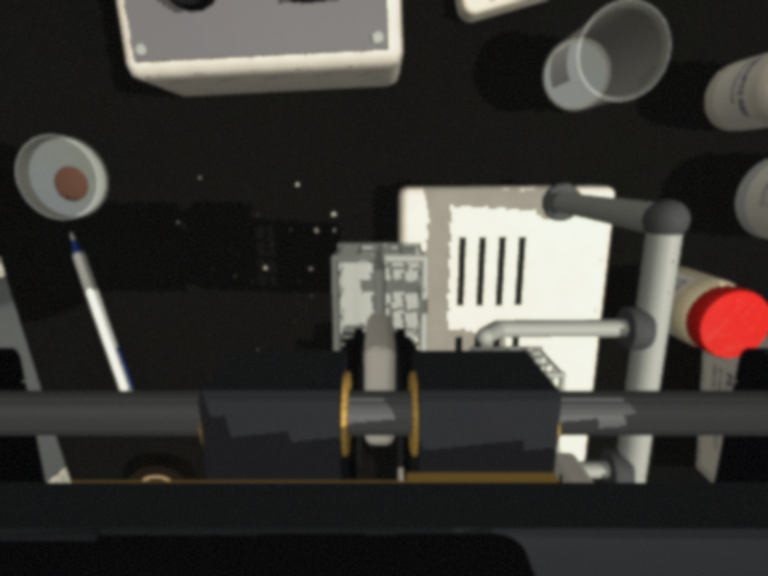

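Emit:
jog_arm:
  series:
    - {"dx":0.021,"dy":-0.0023,"dz":0,"rx":0,"ry":0,"rz":0,"gripper":0}
    - {"dx":0.021,"dy":-0.0023,"dz":0,"rx":0,"ry":0,"rz":0,"gripper":0}
    - {"dx":0.021,"dy":-0.0024,"dz":0,"rx":0,"ry":0,"rz":0,"gripper":0}
    - {"dx":0.022,"dy":-0.0024,"dz":0,"rx":0,"ry":0,"rz":0,"gripper":0}
    - {"dx":0,"dy":0,"dz":0,"rx":0,"ry":0,"rz":0,"gripper":0}
    - {"dx":0,"dy":0,"dz":-0.008,"rx":0,"ry":0,"rz":0,"gripper":0}
    - {"dx":0,"dy":0,"dz":-0.008,"rx":0,"ry":0,"rz":0,"gripper":0}
    - {"dx":0,"dy":0,"dz":-0.005,"rx":0,"ry":0,"rz":0,"gripper":0}
    - {"dx":0,"dy":0,"dz":0,"rx":0,"ry":0,"rz":0,"gripper":0}
    - {"dx":0,"dy":0,"dz":0,"rx":0,"ry":0,"rz":0,"gripper":0}

```text
t: 34.65
eef_pos: [657.9, 145.5, 188.2]
tcp_rot: [-1.571, 0.0, -0.114]
ft_force: [-0.0, -1.0, -2.1]
opening: 0.101
```

Emit:
jog_arm:
  series:
    - {"dx":0,"dy":0,"dz":-0.0015,"rx":0,"ry":0,"rz":0,"gripper":0}
    - {"dx":0,"dy":0,"dz":-0.001,"rx":0,"ry":0,"rz":0,"gripper":0}
    - {"dx":0,"dy":0,"dz":0,"rx":0,"ry":0,"rz":0,"gripper":0}
    - {"dx":0,"dy":0,"dz":0,"rx":0,"ry":0,"rz":0,"gripper":0}

```text
t: 35.05
eef_pos: [658.3, 145.3, 186.1]
tcp_rot: [-1.571, -0.001, -0.114]
ft_force: [-0.7, -1.1, 2.0]
opening: 0.104
```

Emit:
jog_arm:
  series:
    - {"dx":0,"dy":0,"dz":-0.0005,"rx":0,"ry":0,"rz":0,"gripper":0.35}
    - {"dx":0,"dy":0,"dz":0,"rx":0,"ry":0,"rz":0,"gripper":0.35}
    - {"dx":0,"dy":0,"dz":0,"rx":0,"ry":0,"rz":0,"gripper":0.35}
    - {"dx":0,"dy":0,"dz":0.015,"rx":0,"ry":0,"rz":0,"gripper":0.35}
    - {"dx":0,"dy":0,"dz":0.03,"rx":0,"ry":0,"rz":0,"gripper":0.35}
    - {"dx":0,"dy":0,"dz":0.03,"rx":0,"ry":0,"rz":0,"gripper":0.35}
    - {"dx":0,"dy":0,"dz":0.03,"rx":0,"ry":0,"rz":0,"gripper":0.35}
    - {"dx":-0.045,"dy":-0.02,"dz":0,"rx":0,"ry":0,"rz":0,"gripper":0}
    - {"dx":-0.045,"dy":-0.03,"dz":0,"rx":0,"ry":0,"rz":0,"gripper":0}
    - {"dx":-0.02,"dy":-0.045,"dz":0,"rx":0,"ry":0,"rz":0,"gripper":0}
    - {"dx":0,"dy":-0.045,"dz":0,"rx":0,"ry":0,"rz":0,"gripper":0}
    - {"dx":0,"dy":-0.045,"dz":0,"rx":0,"ry":0,"rz":0,"gripper":0}

```text
t: 36.25
eef_pos: [550.8, -38.6, 290.9]
tcp_rot: [-1.571, -0.001, -0.113]
ft_force: [1.9, 0.4, -0.0]
opening: 0.017
```

Emit:
jog_arm:
  series:
    - {"dx":0,"dy":-0.035,"dz":0,"rx":0,"ry":0,"rz":0,"gripper":0}
    - {"dx":0,"dy":0,"dz":0,"rx":0,"ry":0,"rz":0,"gripper":0}
    - {"dx":0,"dy":0,"dz":0,"rx":0,"ry":0,"rz":0,"gripper":0}

```text
t: 36.55
eef_pos: [551.4, -72.8, 290.1]
tcp_rot: [-1.571, -0.0, -0.115]
ft_force: [0.5, -0.1, -1.2]
opening: 0.006
```

```bash
python3 - <<'E'
from h import *
im=wsnap("u_wrist"); cv2.imwrite("pics/u_w.png",cv2.resize(im,None,fx=1.5,fy=1.5))
im=snap("side","u_side"); crop(im,170,100,340,350,2.4,"u_s")
im=snap("top","u_top"); crop(im,215,110,445,270,3.4,"u_t")
E
```

```text
36.55 [551.4 -72.8 290.1] [-1.571 -0.    -0.115]
```

View pics/u_w.png

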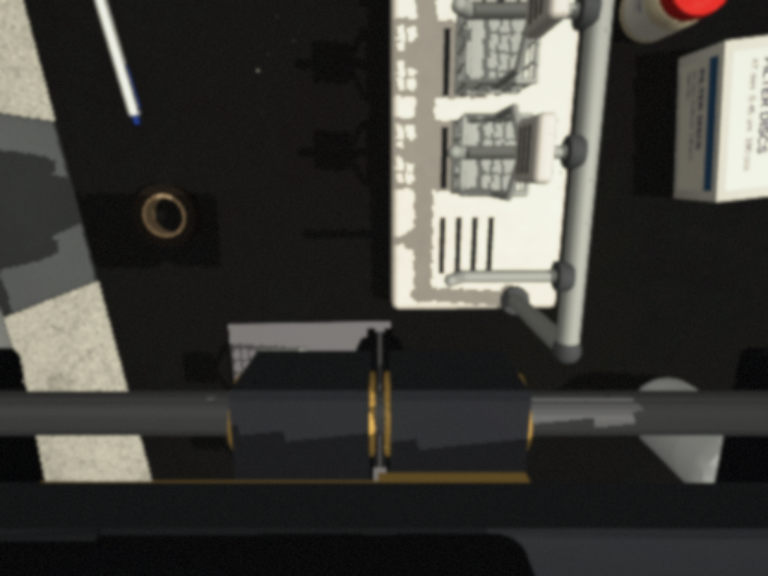

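View pics/u_s.png

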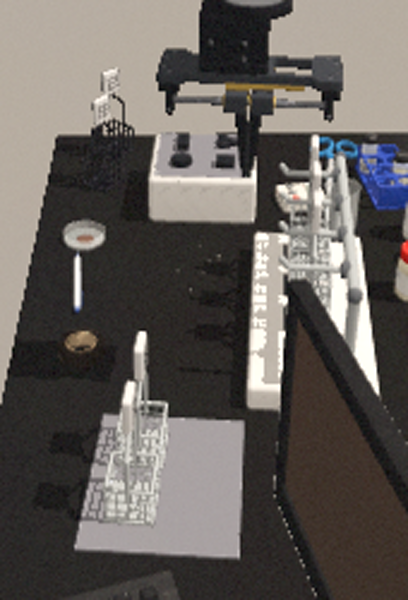

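View pics/u_t.png

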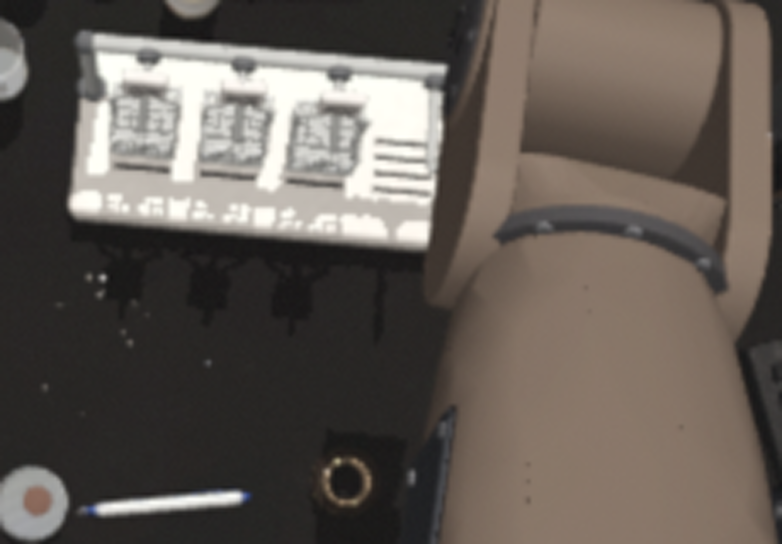

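Emit:
jog_arm:
  series:
    - {"dx":-0.0063,"dy":0.0453,"dz":0,"rx":0,"ry":0,"rz":0,"gripper":0}
    - {"dx":-0.0063,"dy":0.0453,"dz":0,"rx":0,"ry":0,"rz":0,"gripper":0}
    - {"dx":-0.0063,"dy":0.0453,"dz":0,"rx":0,"ry":0,"rz":0,"gripper":0}
    - {"dx":-0.0063,"dy":0.0453,"dz":0,"rx":0,"ry":0,"rz":0,"gripper":0}
    - {"dx":-0.0063,"dy":0.0453,"dz":0,"rx":0,"ry":0,"rz":0,"gripper":0}
    - {"dx":-0.0063,"dy":0.0453,"dz":0,"rx":0,"ry":0,"rz":0,"gripper":0}
    - {"dx":-0.0063,"dy":0.0453,"dz":0,"rx":0,"ry":0,"rz":0,"gripper":0}
    - {"dx":-0.0063,"dy":0.0453,"dz":0,"rx":0,"ry":0,"rz":0,"gripper":0}
    - {"dx":-0.007,"dy":0.0456,"dz":0,"rx":0,"ry":0,"rz":0,"gripper":0}
    - {"dx":0,"dy":0,"dz":0,"rx":0,"ry":0,"rz":0,"gripper":0}
    - {"dx":0,"dy":0,"dz":0,"rx":0,"ry":0,"rz":0,"gripper":0}
    - {"dx":0,"dy":0,"dz":0,"rx":0,"ry":0,"rz":0,"gripper":0}

```text
t: 37.9
eef_pos: [493.8, 335.5, 290.1]
tcp_rot: [-1.571, 0.0, -0.113]
ft_force: [-0.5, -0.4, -0.2]
opening: 0.007
```

```bash
python3 - <<'E'
from h import *
im=wsnap("v_wrist"); cv2.imwrite("pics/v_w.png",cv2.resize(im,None,fx=1.5,fy=1.5))
E
```

```text
37.9 [493.8 335.5 290.1] [-1.571  0.    -0.113]
```

View pics/v_w.png

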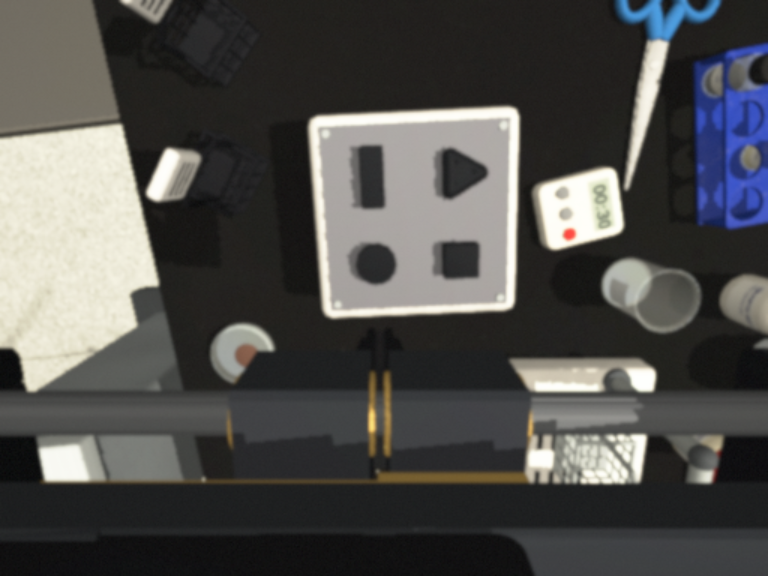

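```bash
python3 - <<'E'
from h import *
f=lambda u,v:((u-.25)/1.5,(v-.25)/1.5)
for n,p in dict(bar=(372,177),tri=(462,174),rnd=(378,263),sq=(461,260)).items(): print(n,wz("v_wrist",f(*p),88.5).round(1))
E
```

```text
bar [495.7 400.3  88.5]
tri [561.8 395.   88.5]
rnd [492.8 335.8  88.5]
sq [556.5 331.   88.5]
```

Emit:
jog_arm:
  series:
    - {"dx":0,"dy":0,"dz":-0.045,"rx":0,"ry":0,"rz":0,"gripper":0}
    - {"dx":0,"dy":0,"dz":-0.045,"rx":0,"ry":0,"rz":0,"gripper":0}
    - {"dx":0,"dy":0,"dz":-0.045,"rx":0,"ry":0,"rz":0,"gripper":0}
    - {"dx":0,"dy":0,"dz":-0.035,"rx":0,"ry":0,"rz":0,"gripper":0}
    - {"dx":0,"dy":0,"dz":0,"rx":0,"ry":0,"rz":0,"gripper":0}
    - {"dx":0,"dy":0,"dz":0,"rx":0,"ry":0,"rz":0,"gripper":0}
    - {"dx":0,"dy":0,"dz":0,"rx":0,"ry":0,"rz":0,"gripper":0}
    - {"dx":0,"dy":0,"dz":0,"rx":0,"ry":0,"rz":0,"gripper":0}

```text
t: 38.75
eef_pos: [494.9, 335.9, 122.2]
tcp_rot: [-1.569, -0.003, -0.114]
ft_force: [0.3, -0.4, -0.3]
opening: 0.007
```

Emit:
jog_arm:
  series:
    - {"dx":0,"dy":0,"dz":-0.015,"rx":0,"ry":0,"rz":0,"gripper":0}
    - {"dx":0,"dy":0,"dz":-0.004,"rx":0,"ry":0,"rz":0,"gripper":0}
    - {"dx":0,"dy":0,"dz":0,"rx":0,"ry":0,"rz":0,"gripper":0}
    - {"dx":0,"dy":0,"dz":0,"rx":0,"ry":0,"rz":0,"gripper":0}

```text
t: 39.15
eef_pos: [494.4, 335.8, 101.9]
tcp_rot: [-1.57, -0.001, -0.114]
ft_force: [-0.6, -0.3, -0.0]
opening: 0.007
```

Emit:
jog_arm:
  series:
    - {"dx":0,"dy":0,"dz":-0.007,"rx":0,"ry":0,"rz":0,"gripper":0}
    - {"dx":0,"dy":0,"dz":0,"rx":0,"ry":0,"rz":0,"gripper":0}
    - {"dx":0,"dy":0,"dz":0,"rx":0,"ry":0,"rz":0,"gripper":0}

```text
t: 39.45
eef_pos: [494.8, 336.0, 94.8]
tcp_rot: [-1.57, -0.002, -0.114]
ft_force: [-0.2, 0.5, 6.0]
opening: 0.001
```

Emit:
jog_arm:
  series:
    - {"dx":0,"dy":0,"dz":-0.001,"rx":0,"ry":0,"rz":0,"gripper":0}
    - {"dx":0,"dy":0,"dz":0,"rx":0,"ry":0,"rz":0,"gripper":0}

```text
t: 39.65
eef_pos: [494.8, 336.1, 94.7]
tcp_rot: [-1.569, -0.002, -0.114]
ft_force: [-2.3, -1.0, 14.2]
opening: 0.003
```

Emit:
jog_arm:
  series:
    - {"dx":0,"dy":0,"dz":0.016,"rx":0,"ry":0,"rz":0,"gripper":0}
    - {"dx":0,"dy":0,"dz":0,"rx":0,"ry":0,"rz":0,"gripper":0}
    - {"dx":0.032,"dy":-0.0025,"dz":0,"rx":0,"ry":0,"rz":0,"gripper":0}
    - {"dx":0.032,"dy":-0.0025,"dz":0,"rx":0,"ry":0,"rz":0,"gripper":0}
    - {"dx":0,"dy":0,"dz":0,"rx":0,"ry":0,"rz":0,"gripper":0}
    - {"dx":0,"dy":0,"dz":0,"rx":0,"ry":0,"rz":0,"gripper":0}

```text
t: 40.25
eef_pos: [557.9, 330.3, 108.1]
tcp_rot: [-1.571, 0.001, -0.115]
ft_force: [-1.2, 0.6, -0.7]
opening: 0.006
```

Emit:
jog_arm:
  series:
    - {"dx":0,"dy":0,"dz":-0.006,"rx":0,"ry":0,"rz":0,"gripper":0}
    - {"dx":0,"dy":0,"dz":-0.008,"rx":0,"ry":0,"rz":0,"gripper":0}
    - {"dx":0,"dy":0,"dz":0,"rx":0,"ry":0,"rz":0,"gripper":0}
    - {"dx":0,"dy":0,"dz":0,"rx":0,"ry":0,"rz":0,"gripper":0}

```text
t: 40.65
eef_pos: [557.5, 330.9, 95.1]
tcp_rot: [-1.571, 0.0, -0.113]
ft_force: [-0.6, -0.3, 3.7]
opening: 0.005
```

Emit:
jog_arm:
  series:
    - {"dx":0,"dy":0,"dz":-0.0012,"rx":0,"ry":0,"rz":0,"gripper":0}
    - {"dx":0,"dy":0,"dz":0,"rx":0,"ry":0,"rz":0,"gripper":0}
    - {"dx":0,"dy":0,"dz":0,"rx":0,"ry":0,"rz":0,"gripper":0}

```text
t: 40.95
eef_pos: [557.5, 330.9, 94.7]
tcp_rot: [-1.571, -0.0, -0.113]
ft_force: [-3.4, -0.3, 11.7]
opening: 0.005
```

Bottomed out. Up, then the square again by the same travel.

Emit:
jog_arm:
  series:
    - {"dx":0,"dy":0,"dz":0.0145,"rx":0,"ry":0,"rz":0,"gripper":0}
    - {"dx":0,"dy":0,"dz":0,"rx":0,"ry":0,"rz":0,"gripper":0}
    - {"dx":0,"dy":0,"dz":0,"rx":0,"ry":0,"rz":0,"gripper":0}
    - {"dx":0,"dy":0,"dz":0,"rx":0,"ry":0,"rz":0,"gripper":0}

```text
t: 41.35
eef_pos: [557.8, 330.6, 107.9]
tcp_rot: [-1.571, 0.001, -0.114]
ft_force: [-0.6, -0.2, 0.5]
opening: 0.008
```

Emit:
jog_arm:
  series:
    - {"dx":0,"dy":0,"dz":-0.0065,"rx":0,"ry":0,"rz":0,"gripper":0}
    - {"dx":0,"dy":0,"dz":-0.008,"rx":0,"ry":0,"rz":0,"gripper":0}
    - {"dx":0,"dy":0,"dz":0,"rx":0,"ry":0,"rz":0,"gripper":0}
    - {"dx":0,"dy":0,"dz":0,"rx":0,"ry":0,"rz":0,"gripper":0}

```text
t: 41.75
eef_pos: [558.3, 330.8, 94.7]
tcp_rot: [-1.57, -0.001, -0.114]
ft_force: [-2.7, -1.6, 14.2]
opening: 0.005
```

Bottomed again. Now up and round again.

Emit:
jog_arm:
  series:
    - {"dx":0,"dy":0,"dz":0.0145,"rx":0,"ry":0,"rz":0,"gripper":0}
    - {"dx":0,"dy":0,"dz":0,"rx":0,"ry":0,"rz":0,"gripper":0}
    - {"dx":-0.032,"dy":0.0025,"dz":0,"rx":0,"ry":0,"rz":0,"gripper":0}
    - {"dx":-0.032,"dy":0.0025,"dz":0,"rx":0,"ry":0,"rz":0,"gripper":0}
    - {"dx":0,"dy":0,"dz":0,"rx":0,"ry":0,"rz":0,"gripper":0}
    - {"dx":0,"dy":0,"dz":0,"rx":0,"ry":0,"rz":0,"gripper":0}

```text
t: 42.35
eef_pos: [494.1, 335.9, 108.2]
tcp_rot: [-1.571, -0.0, -0.113]
ft_force: [-0.3, 0.1, -0.4]
opening: 0.006
```

Emit:
jog_arm:
  series:
    - {"dx":0,"dy":0,"dz":-0.0065,"rx":0,"ry":0,"rz":0,"gripper":0}
    - {"dx":0,"dy":0,"dz":-0.0075,"rx":0,"ry":0,"rz":0,"gripper":0}
    - {"dx":0,"dy":0,"dz":0,"rx":0,"ry":0,"rz":0,"gripper":0}
    - {"dx":0,"dy":0,"dz":0,"rx":0,"ry":0,"rz":0,"gripper":0}

```text
t: 42.75
eef_pos: [495.3, 335.8, 94.7]
tcp_rot: [-1.57, -0.002, -0.114]
ft_force: [-1.1, 0.1, 10.5]
opening: 0.005
```

Emit:
jog_arm:
  series:
    - {"dx":0,"dy":0,"dz":0.0145,"rx":0,"ry":0,"rz":0,"gripper":0}
    - {"dx":0,"dy":0,"dz":0,"rx":0,"ry":0,"rz":0,"gripper":0}
    - {"dx":0.001,"dy":0.032,"dz":0,"rx":0,"ry":0,"rz":0,"gripper":0}
    - {"dx":0.001,"dy":0.0325,"dz":0,"rx":0,"ry":0,"rz":0,"gripper":0}
    - {"dx":0,"dy":0,"dz":0,"rx":0,"ry":0,"rz":0,"gripper":0}
    - {"dx":0,"dy":0,"dz":0,"rx":0,"ry":0,"rz":0,"gripper":0}

```text
t: 43.35
eef_pos: [495.8, 400.1, 107.5]
tcp_rot: [-1.572, 0.001, -0.113]
ft_force: [0.7, -0.8, 0.9]
opening: 0.005
```

```bash
python3 - <<'E'
from h import *
im=snap("top","w_top"); crop(im,205,110,445,270,3.3,"w_t")
im=snap("side","w_side"); crop(im,170,100,340,350,2.4,"w_s")
E
```

```text
(no output)
```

View pics/w_t.png

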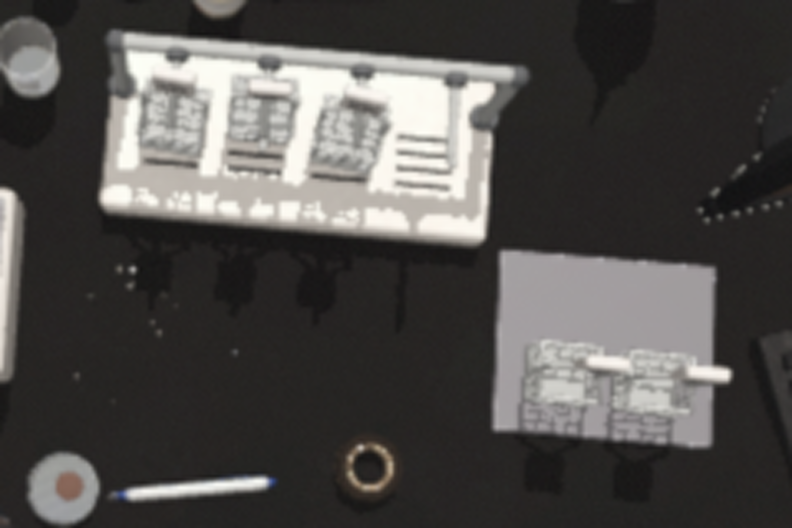

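View pics/w_s.png

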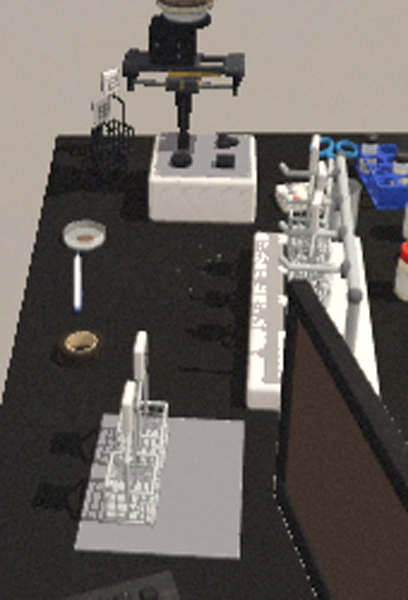

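Emit:
jog_arm:
  series:
    - {"dx":0.0005,"dy":0,"dz":-0.0065,"rx":0,"ry":0,"rz":0,"gripper":0}
    - {"dx":0,"dy":0,"dz":-0.008,"rx":0,"ry":0,"rz":0,"gripper":0}
    - {"dx":0,"dy":0,"dz":0,"rx":0,"ry":0,"rz":0,"gripper":0}
    - {"dx":0,"dy":0,"dz":0,"rx":0,"ry":0,"rz":0,"gripper":0}

```text
t: 43.85
eef_pos: [497.1, 399.6, 94.8]
tcp_rot: [-1.571, -0.001, -0.114]
ft_force: [-0.7, -2.7, 8.3]
opening: 0.006
```

Emit:
jog_arm:
  series:
    - {"dx":0,"dy":0,"dz":-0.0007,"rx":0,"ry":0,"rz":0,"gripper":0}
    - {"dx":0,"dy":0,"dz":0,"rx":0,"ry":0,"rz":0,"gripper":0}
    - {"dx":0,"dy":0,"dz":0,"rx":0,"ry":0,"rz":0,"gripper":0}

```text
t: 44.15
eef_pos: [497.1, 399.6, 94.7]
tcp_rot: [-1.57, -0.001, -0.114]
ft_force: [-1.3, -4.0, 14.4]
opening: 0.005
```

Emit:
jog_arm:
  series:
    - {"dx":0,"dy":0,"dz":0.02,"rx":0,"ry":0,"rz":0,"gripper":0}
    - {"dx":0,"dy":0,"dz":0.045,"rx":0,"ry":0,"rz":0,"gripper":0}
    - {"dx":0,"dy":0,"dz":0.045,"rx":0,"ry":0,"rz":0,"gripper":0}
    - {"dx":0,"dy":0,"dz":0.045,"rx":0,"ry":0,"rz":0,"gripper":0}
    - {"dx":0,"dy":-0.03,"dz":0.03,"rx":0,"ry":0,"rz":0,"gripper":0}
    - {"dx":0,"dy":-0.045,"dz":0,"rx":0,"ry":0,"rz":0,"gripper":0}
    - {"dx":0,"dy":-0.045,"dz":0,"rx":0,"ry":0,"rz":0,"gripper":0}
    - {"dx":0,"dy":-0.045,"dz":0,"rx":0,"ry":0,"rz":0,"gripper":0}
    - {"dx":0,"dy":-0.045,"dz":0,"rx":0,"ry":0,"rz":0,"gripper":0}
    - {"dx":0,"dy":0,"dz":0,"rx":0,"ry":0,"rz":0,"gripper":0}
    - {"dx":0,"dy":0,"dz":0,"rx":0,"ry":0,"rz":0,"gripper":0}

```text
t: 45.25
eef_pos: [496.8, 189.1, 278.5]
tcp_rot: [-1.571, 0.0, -0.116]
ft_force: [-0.0, 0.3, 0.1]
opening: 0.003
```

```bash
python3 - <<'E'
from h import *
im=wsnap("x_wrist"); cv2.imwrite("pics/x_w.png",cv2.resize(im,None,fx=1.5,fy=1.5))
im=snap("top","x_top"); crop(im,205,110,445,270,3.3,"x_t")
im=snap("side","x_side"); crop(im,170,100,340,350,2.4,"x_s")
f=lambda u,v:((u-1.15)/3.3+205,(v-1.15)/3.3+110)
O=np.array([685.6,30.7]);y=-.11
for p in [(175,82),(271,88),(364,98)]:
    d=onz("top",f(*p),209)[:2]-O; print("hung local",(np.cos(y)*d[0]+np.sin(y)*d[1]).round(1),(-np.sin(y)*d[0]+np.cos(y)*d[1]).round(1))
E
```

```text
45.25 [496.8 189.1 278.5] [-1.571  0.    -0.116]
hung local -45.3 109.6
hung local -43.1 36.9
hung local -44.3 -33.6
```

View pics/x_t.png

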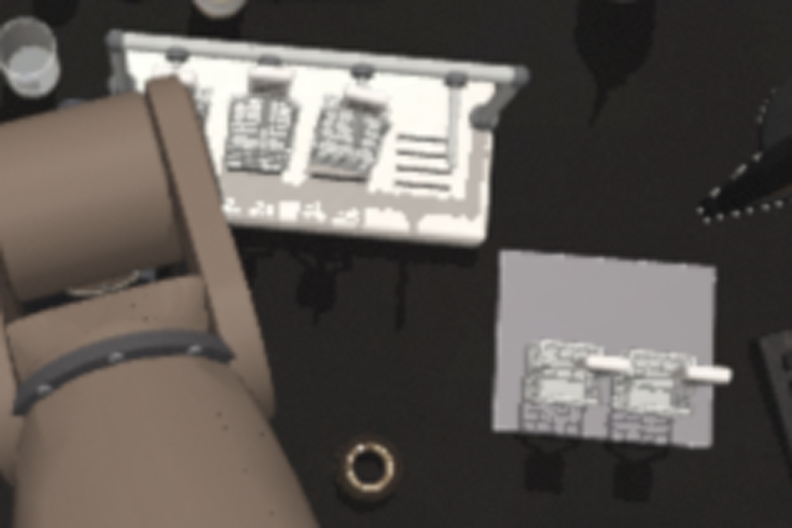

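View pics/x_w.png

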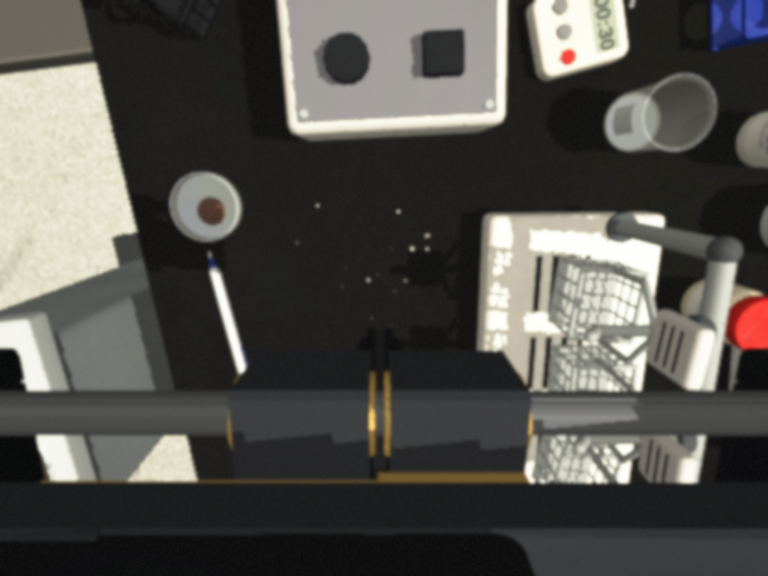

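View pics/x_s.png

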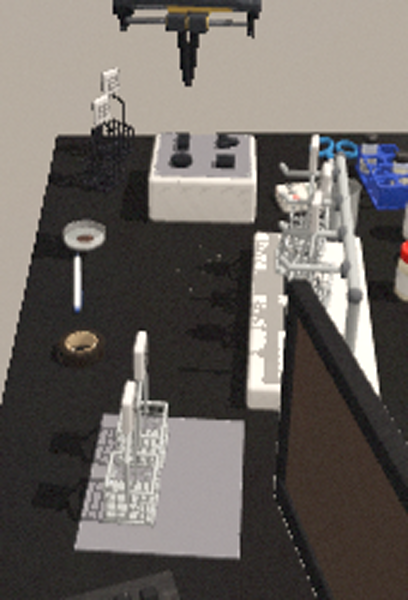

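Emit:
jog_arm:
  series:
    - {"dx":0.02,"dy":-0.045,"dz":0.01,"rx":0,"ry":0,"rz":0,"gripper":0}
    - {"dx":0.02,"dy":-0.045,"dz":0.02,"rx":0,"ry":0,"rz":0,"gripper":0}
    - {"dx":0.02,"dy":-0.045,"dz":0.02,"rx":0,"ry":0,"rz":0,"gripper":0}
    - {"dx":0.02,"dy":-0.045,"dz":0,"rx":0,"ry":0,"rz":0,"gripper":0}
    - {"dx":0.02,"dy":-0.045,"dz":0,"rx":0,"ry":0,"rz":0,"gripper":0}
    - {"dx":0,"dy":-0.025,"dz":0,"rx":0,"ry":0,"rz":0,"gripper":0}
    - {"dx":0,"dy":0,"dz":0,"rx":0,"ry":0,"rz":0,"gripper":0}
    - {"dx":0,"dy":0,"dz":0,"rx":0,"ry":0,"rz":0,"gripper":0}
    - {"dx":0,"dy":0,"dz":0,"rx":0,"ry":0,"rz":0,"gripper":0}
    - {"dx":0,"dy":0,"dz":0,"rx":0,"ry":0,"rz":0,"gripper":0}

```text
t: 46.4
eef_pos: [594.1, -52.8, 326.5]
tcp_rot: [-1.571, -0.0, -0.112]
ft_force: [-0.2, 0.8, 1.1]
opening: 0.002
```

```bash
python3 - <<'E'
from h import *
im=wsnap("y_wrist"); cv2.imwrite("pics/y_w.png",cv2.resize(im,None,fx=1.5,fy=1.5))
im=snap("top","y_top"); crop(im,225,110,345,200,6,"y_t")
im=cv2.imread("pics/w_top.png"); crop(im,225,110,345,200,6,"w_t6")
E
```

```text
46.4 [594.1 -52.8 326.5] [-1.571 -0.    -0.112]
```

View pics/y_w.png

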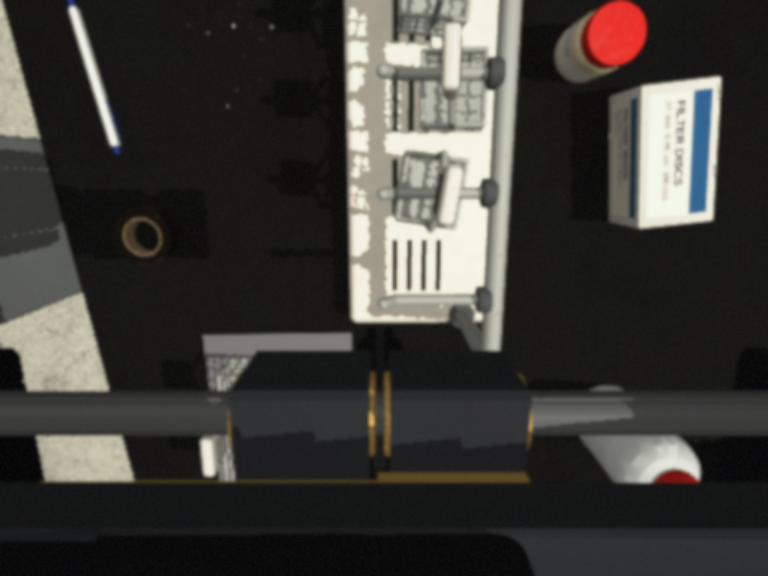

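View pics/y_t.png

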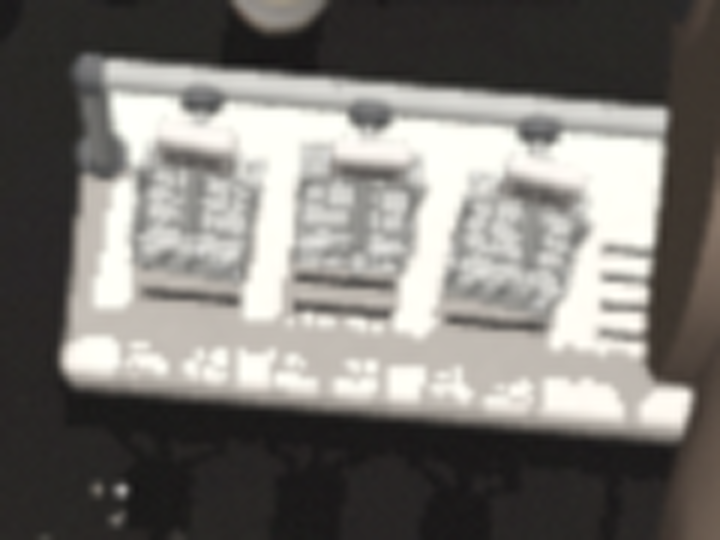

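View pics/w_t6.png

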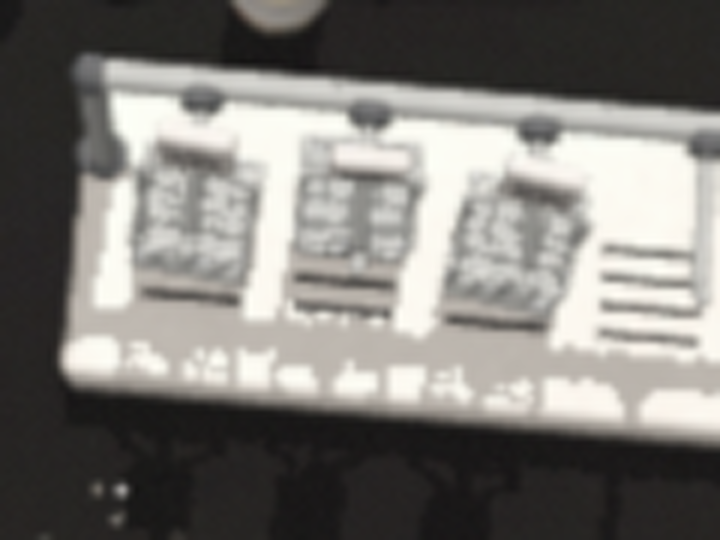

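```bash
python3 - <<'E'
from h import *
from cell import env
fr=[];ts=[]
for i in range(24):
    ts.append(env.state()["t"]); fr.append(env.read_camera("top")[:,:,::-1].copy())
np.savez("pics/seq1.npz",fr=np.array(fr),ts=ts)
g=[cv2.cvtColor(f,cv2.COLOR_BGR2GRAY).astype(float) for f in fr]
for nm,(x0,x1) in dict(p111=(246,270),p37=(273,297),pm37=(298,324)).items():
    ref=g[0][128:165,x0:x1]
    print(nm,[tuple(np.round(cv2.phaseCorrelate(ref,h[128:165,x0:x1])[0],2)) for h in g[::2]])
    print([round(float(np.abs(h[128:165,x0:x1]-ref).mean()),1) for h in g])
print(ts[0],ts[-1])
E
```

```text
p111 [(np.float64(0.0), np.float64(0.0)), (np.float64(-0.02), np.float64(-0.01)), (np.float64(-0.01), np.float64(-0.0)), (np.float64(-0.02), np.float64(0.01)), (np.float64(0.01), np.float64(0.02)), (np.float64(0.0), np.float64(-0.0)), (np.float64(-0.01), np.float64(0.01)), (np.float64(0.0), np.float64(0.0)), (np.float64(-0.02), np.float64(-0.03)), (np.float64(-0.01), np.float64(-0.0)), (np.float64(0.02), np.float64(0.01)), (np.float64(0.0), np.float64(0.02))]
[0.0, 0.2, 0.2, 0.2, 0.2, 0.2, 0.2, 0.2, 0.2, 0.2, 0.2, 0.2, 0.2, 0.2, 0.2, 0.2, 0.2, 0.2, 0.2, 0.2, 0.2, 0.2, 0.2, 0.2]
p37 [(np.float64(0.0), np.float64(0.0)), (np.float64(0.16), np.float64(-0.23)), (np.float64(0.2), np.float64(-0.34)), (np.float64(0.03), np.float64(0.06)), (np.float64(0.07), np.float64(0.07)), (np.float64(-0.18), np.float64(0.17)), (np.float64(-0.1), np.float64(0.22)), (np.float64(0.18), np.float64(-0.16)), (np.float64(0.27), np.float64(-0.24)), (np.float64(0.07), np.float64(0.11)), (np.float64(-0.01), np.float64(0.29)), (np.float64(0.15), np.float64(0.25))]
[0.0, 15.7, 23.2, 24.6, 20.4, 11.5, 7.8, 17.4, 22.0, 25.6, 21.1, 17.2, 7.5, 10.6, 17.3, 20.4, 18.1, 12.6, 4.4, 14.0, 18.7, 19.6, 18.5, 17.1]
pm37 [(np.float64(0.5), np.float64(0.0)), (np.float64(0.48), np.float64(0.02)), (np.float64(0.49), np.float64(0.01)), (np.float64(0.49), np.float64(0.02)), (np.float64(0.49), np.float64(0.01)), (np.float64(0.48), np.float64(0.02)), (np.float64(0.5), np.float64(-0.01)), (np.float64(0.49), np.float64(0.01)), (np.float64(0.49), np.float64(0.02)), (np.float64(0.49), np.float64(0.01)), (np.float64(0.49), np.float64(0.02)), (np.float64(0.49), np.float64(-0.01))]
[0.0, 0.2, 0.2, 0.2, 0.2, 0.2, 0.2, 0.2, 0.2, 0.2, 0.2, 0.2, 0.2, 0.2, 0.2, 0.2, 0.2, 0.2, 0.2, 0.2, 0.2, 0.2, 0.2, 0.2]
46.5 47.65
```

```bash
python3 - <<'E'
from h import *
q=np.load("pics/seq1.npz")["fr"]
L=[cv2.imread(f"pics/{n}_top.png") for n in "uwxy"]+[q[i] for i in range(0,8)]
T=[cv2.resize(i[122:172,268:302],None,fx=3.8,fy=3.8,interpolation=cv2.INTER_CUBIC) for i in L]
cv2.imwrite("pics/mont.png",np.vstack([np.hstack(T[:6]),np.hstack(T[6:])]))
E
```

```text
(no output)
```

View pics/mont.png

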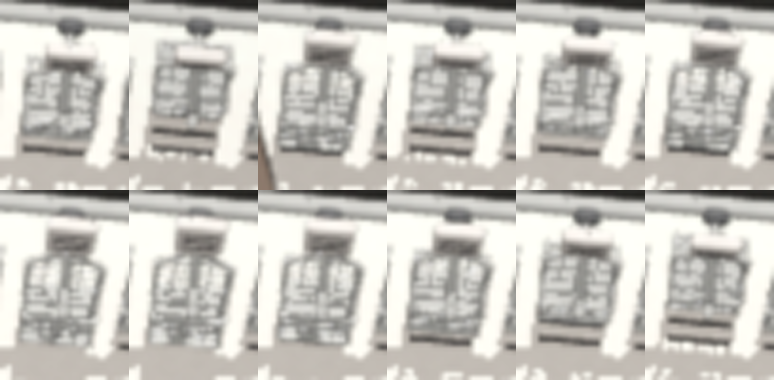

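Emit:
jog_arm:
  series:
    - {"dx":0,"dy":0,"dz":0,"rx":0,"ry":0,"rz":0,"gripper":0}
    - {"dx":0,"dy":0,"dz":0,"rx":0,"ry":0,"rz":0,"gripper":0}
    - {"dx":0,"dy":0,"dz":0,"rx":0,"ry":0,"rz":0,"gripper":0}
    - {"dx":0,"dy":0,"dz":0,"rx":0,"ry":0,"rz":0,"gripper":0}
    - {"dx":0,"dy":0,"dz":0,"rx":0,"ry":0,"rz":0,"gripper":0}
    - {"dx":0,"dy":0,"dz":0,"rx":0,"ry":0,"rz":0,"gripper":0}
    - {"dx":0,"dy":0,"dz":0,"rx":0,"ry":0,"rz":0,"gripper":0}
    - {"dx":0,"dy":0,"dz":0,"rx":0,"ry":0,"rz":0,"gripper":0}
    - {"dx":0,"dy":0,"dz":0,"rx":0,"ry":0,"rz":0,"gripper":0}
    - {"dx":0,"dy":0,"dz":0,"rx":0,"ry":0,"rz":0,"gripper":0}
    - {"dx":0,"dy":0,"dz":0,"rx":0,"ry":0,"rz":0,"gripper":0}
    - {"dx":0,"dy":0,"dz":0,"rx":0,"ry":0,"rz":0,"gripper":0}

```text
t: 48.9
eef_pos: [594.1, -54.3, 326.3]
tcp_rot: [-1.571, -0.0, -0.114]
ft_force: [-0.1, 0.6, 0.0]
opening: 0.002
```

```bash
cat > seq.py <<'E'
from h import *
from cell import env
fr=[];ts=[]
for i in range(20):
    ts.append(env.state()["t"]); fr.append(env.read_camera("top")[:,:,::-1].copy())
g=[cv2.cvtColor(f,cv2.COLOR_BGR2GRAY).astype(float) for f in fr]
for nm,(x0,x1) in dict(p111=(246,270),p37=(273,297),pm37=(298,324)).items():
    ref=g[0][128:165,x0:x1]
    print(nm,[round(float(np.abs(h[128:165,x0:x1]-ref).mean()),1) for h in g])
print(ts[0],ts[-1]); cv2.imwrite("pics/last_top.png",fr[-1])
E
python3 seq.py
```

```text
p111 [0.0, 0.2, 0.2, 0.2, 0.2, 0.2, 0.2, 0.2, 0.2, 0.2, 0.2, 0.2, 0.2, 0.2, 0.2, 0.2, 0.2, 0.2, 0.2, 0.2]
p37 [0.0, 8.9, 13.3, 16.3, 17.0, 13.8, 10.8, 6.1, 4.0, 8.1, 8.7, 6.5, 1.0, 7.4, 11.1, 13.2, 13.7, 13.0, 10.5, 7.0]
pm37 [0.0, 0.2, 0.2, 0.2, 0.2, 0.2, 0.2, 0.2, 0.2, 0.2, 0.2, 0.2, 0.2, 0.2, 0.2, 0.2, 0.2, 0.2, 0.2, 0.2]
48.9 49.85
```

```bash
python3 - <<'E'
from cell import env
for i in range(160): env.read_camera("top")
print(env.state()["t"])
E
python3 seq.py
```

```text
57.9
p111 [0.0, 0.2, 0.2, 0.2, 0.2, 0.2, 0.2, 0.2, 0.2, 0.2, 0.2, 0.2, 0.2, 0.2, 0.2, 0.2, 0.2, 0.2, 0.2, 0.2]
p37 [0.0, 0.2, 0.2, 0.2, 0.2, 0.2, 0.2, 0.2, 0.2, 0.2, 0.2, 0.2, 0.2, 0.2, 0.2, 0.2, 0.2, 0.2, 0.2, 0.2]
pm37 [0.0, 0.2, 0.2, 0.2, 0.2, 0.2, 0.2, 0.2, 0.2, 0.2, 0.2, 0.2, 0.2, 0.2, 0.2, 0.2, 0.2, 0.2, 0.2, 0.2]
57.9 58.85
```

```bash
python3 - <<'E'
from h import *
l=cv2.imread("pics/last_top.png",0).astype(float)
for n in ["o","r","u","w","x","y"]:
    try: im=cv2.imread(f"pics/{n}_top.png",0).astype(float)
    except: continue
    print(n,{nm:round(float(np.abs(im[128:160,a:b]-l[128:160,a:b]).mean()),1) for nm,(a,b) in dict(p111=(246,270),p37=(273,297),pm37=(298,324)).items()})
L=[cv2.imread("pics/u_top.png"),cv2.imread("pics/last_top.png")]
cv2.imwrite("pics/cmp.png",np.vstack([cv2.resize(i[120:172,240:330],None,fx=5.5,fy=5.5,interpolation=cv2.INTER_CUBIC) for i in L]))
E
```

```text
u {'p111': 8.0, 'p37': 14.4, 'pm37': 9.7}
w {'p111': 6.7, 'p37': 19.0, 'pm37': 5.0}
x {'p111': 41.7, 'p37': 19.9, 'pm37': 3.0}
y {'p111': 0.2, 'p37': 12.3, 'pm37': 0.2}[ WARN:0@0.032] global loadsave.cpp:275 findDecoder imread_('pics/o_top.png'): can't open/read file: check file path/integrity
[ WARN:0@0.032] global loadsave.cpp:275 findDecoder imread_('pics/r_top.png'): can't open/read file: check file path/integrity
```

View pics/cmp.png

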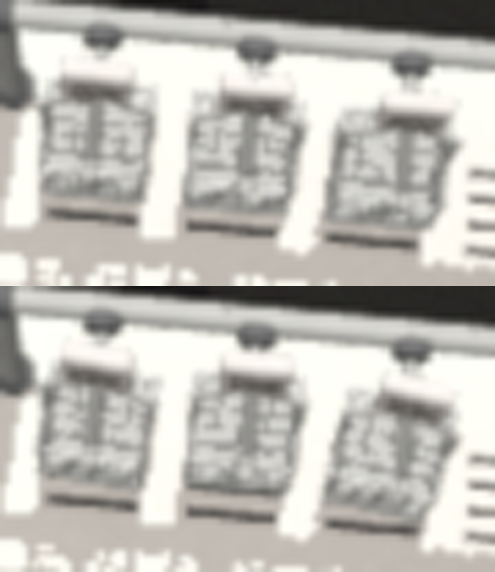

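```bash
python3 - <<'E'
from cell import env
print(env.job_done())
E
```

```text
the job is handed in; nothing more can be done
None
```

The dryer changeover is done and handed in. No verdict came back, so the results below rest on my own checks.

**What I did**
1. Pressed the triangular key all the way down to stop the dryer.
2. Took the two dry baskets off the pegs at y -37 and -111 and stood them on the mat.
3. Hung the three wet baskets on the pegs at y -37, +37 and +111.
4. Pressed round, square, square, round and then the bar, each to its stop at 10 to 14 N. Lifted well clear of each key before the next press.

**Last checks**
- **Hung baskets:** all three sit at local x of about -43 to -45 mm, within 4 mm of their pegs' y. I did not measure their tilt or height as numbers; they looked upright.
- **Dry baskets:** both stood upright on the mat in the last overall pictures, after the bar press.
- **Keys and bystanders:** nothing looked moved from its place. Round and square looked up in the last close picture, but the bar and triangle were out of view there.
- **Robot:** it was clear of everything at hand-in.

**What did not go cleanly**
- The middle wet basket was swinging when I looked during and after the keying. I took this as the announced knock. I waited until 20 frames over 1 s showed no motion, then handed in at about 59 s.
- The hung baskets on the outer pegs turned a few degrees on their pegs after hanging. They were still at the end.
- I saw the middle basket hanging level at 36.6 s, before the round key was pressed at about 39 s. I did not measure its speed then, so the claim that all baskets were at rest before keying is inferred, not measured.

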